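# Build a crosswise crib on the transfer carriage and run it home to the pump

### The arm

A 6-joint arm with a two-finger parallel gripper is mounted at the origin on the work surface. World frame = base frame: x ahead of the robot, y to its left, z up, the work surface at z = 0. Lengths are in m, angles in degrees, forces in N, time in s.
With the tool pointing down it reaches from about 0.25 to 0.775 m from the base axis. Payload 4 kg.
Tool frame: the origin (TCP) lies midway between the tips of the shut fingers; the grasp point (between the pads) lies 19 mm behind it; x points along the fingers, z is the direction in which the jaws open and shut, and the axes are right-handed (so a half turn about x gives the same grasp; the last joint's range is limited). The gripper opens to 94 mm and grips with 3 to 60 N. Pads are 16 mm wide; open, the fingers measure 119 mm over their backs; the gripper's body (75 mm by 177 mm) begins 78 mm behind the grasp point.
Start: joints at [70.239, 4.996, 78.535, -0, 96.463, -5.907], TCP at [0.132, 0.534, 0.206] pointing down, gripper open.
Joint ranges: [-177.83, 177.83], [-43.37, 116.18], [15.69, 146.23], [-61.86, 241.86], [9.47, 152.12], [-147.06, 147.06]. Speed limits (degrees/s): [159.86, 159.86, 180, 180, 180, 180].

### API

Orientations are given as a 3x3 rotation matrix whose columns are the frame's x, y, z axes.
In Python, from plant import * gives the robot as it stands.
- The arm moves only by the shell command python3 -m pendant 'ROWS' [FORCE]. ROWS is JSON, a list of rows, each an object of numbers: "tx", "ty", "tz": the shift along the tool's x, y, z in m; "rx", "ry", "rz": the turn, a rotation vector about the tool's x, y, z in degrees; "fingers": the finger opening in m, from 0 to 0.094. In form: [{"tx": .., "ty": .., "tz": .., "rx": .., "ry": .., "rz": .., "fingers": ..}, ...]. A call has 1 to 5 rows; each row shifts and turns the pose as measured when the row begins, along the tool's axes as they then stand; what a row does not reach is not made up. A row lasts 1/12 s, in which the tool goes at most 41.7 mm and 7.16 degrees, less where a joint would pass 70% of its speed; a pose out of reach is approached as far as the arm can. A call with a gripper value outside its range is refused whole. The fingers move at their own pace and stop on an object; FORCE is the grip in N (left out, the last holds). Time passes only in rows, so rows that do not move let the fingers close. It gives the time, the measured TCP pose, the force and the opening at its end, in the units of the state.
- get_state(): the state, without advancing time (a new reading comes with each control period).
- capture(name): name is "scene" or "top" or "wrist"; returns a dict with "image" (480x640x3 uint8, red, green, blue), "fx", "fy", "cx", "cy" (pixels), "world_from_camera" (4x4, takes a point from camera to world coordinates). Camera axes: x right, y down, z forward; pixel columns grow to the right and rows downward; lengths in m; the calibration is good to about 2 mm. The wrist camera is an equidistant fisheye: a pixel r from the principal point sees the ray r / f radians off the axis. A picture is of the moment at which its call begins. There is no depth.
- sign_off(): hands the job in, once; it reports no verdict.
The state is a dict: "time": time; "joint_positions": joint angles; "joint_velocities": joint speeds; "joint_efforts": joint torques, N m; "eef_pos": TCP position; "ee_rot": TCP orientation; "wrist_force": force on the tool from outside, world axes, zero at the start; "moment": the same for the moment, N m; "grip_width": finger opening in m.
Only numpy, scipy, OpenCV 4.12 (cv2) and the standard library are available. Lean on these libraries where they do the work, as an engineer would, in place of code of your own. Each camera call takes 0.05 s, during which the arm holds its last target. There are 200 camera calls.

### The job

Build up the timber crib on the blue carriage: lay the two plain wooden slats across the two bolted bearers, one over each pair of yellow marks, then lay the two rubber-faced slats crosswise on top of those, rubber up, each directly above a bearer; all four centred and square. Only when the crib is complete, push the carriage along its rails until it is fully home against the red stop by the pump, with the crib still in good order. Leave the blue bin, the red bottle and the mallet where they are.

Things in the scene. Friction and masses are not known exactly. Their poses are not given: they have to be found in the camera images.
- deck (a point): Point on the blue carriage midway between its two wooden bearers, level with their tops, 52 mm above the bench. y points along the rails to the red stop and pump, x across the rails, z up. The first layer of slats lies on this level, the next 20 mm higher. Carriage plate: 180 mm wide (x), from y = -125 to +90 mm, its top 20 mm below this point.
- bearer_a (a point): Centre of the top of a mid-brown wooden bearer bolted to the carriage (the crib's bottom layer), at x = -45 mm of deck; axes as deck. It is 140 mm long (y), 28 wide, 20 high, and has two yellow bands 28 mm wide, centred at y = -45 and +45 mm: a plain slat lies along x over the bands of equal y on both bearers.
- bearer_b (a point): Centre of the top of a mid-brown wooden bearer bolted to the carriage (the crib's bottom layer), at x = 45 mm of deck; axes as deck. It is 140 mm long (y), 28 wide, 20 high, and has two yellow bands 28 mm wide, centred at y = -45 and +45 mm: a plain slat lies along x over the bands of equal y on both bearers.
- push_plate (a point): Middle of the outer face (towards -y of deck) of the carriage's upright blue push plate, at the end away from the pump: 100 mm wide (x), 6 mm thick, with a black top edge 84 mm above the bench. This point is 67 mm above the bench and 125 mm behind deck. Axes as deck: push along +y.
- carriage (a joint): Position of the carriage along its rails in m: 0 at the end away from the pump, 0.15 fully home at the stop. It starts between 0 and 0.05, and stays where it is left; moving it takes about 3 N.
- slide: Fixed grey base with two steel rails, red stop bar and pump casing. Origin: on the bench below the middle of the carriage's travel. y along the rails towards the pump, z up. Base 200 mm wide (x), from y = -215 to +205 mm; red stop 170 mm wide at y = +178 mm, 40 mm high; beyond it an aluminium pump casing to y = +360 mm, 145 mm high.
- plain_a: Loose slat of pale bare wood, 140 x 28 x 20 mm (x, y, z), 0.04-0.08 kg; starts flat on the bench. Origin: centre of its underside; x along its length, z up.
- plain_b: Loose slat of pale bare wood, 140 x 28 x 20 mm (x, y, z), 0.04-0.08 kg; starts flat on the bench. Origin: centre of its underside; x along its length, z up. The same as plain_a.
- rubber_a: Loose slat 140 x 28 x 20 mm (x, y, z), the lower 15 mm pale wood, the top 5 mm black rubber facing, so it looks black from above; 0.04-0.08 kg; starts flat on the bench, rubber up. Origin: centre of its underside; x along its length, z up.
- rubber_b: Loose slat 140 x 28 x 20 mm (x, y, z), the lower 15 mm pale wood, the top 5 mm black rubber facing, so it looks black from above; 0.04-0.08 kg; starts flat on the bench, rubber up. Origin: centre of its underside; x along its length, z up. The same as rubber_a.
- bin: Bystander: blue open parts bin 90 x 150 x 50 mm (x, y, z) with bearings in it. Origin: centre of its underside.
- can: Bystander: red bottle with white cap, 60 mm diameter, 110 mm high, standing. Origin: centre of its underside.
- mallet: Bystander: copper-headed mallet 260 mm long lying on the bench, its handle to -x of its own frame. Origin: under the tool's middle.
There are look-alikes about, which are no part of the job. Leave any green, orange or purple look-alike of the rubber_a alone.

How it is judged (in metres and radians):
On the way, in this order (a step that is already met when the one before it is completed fails the run):
1. both plain slats lie across the bearers over the yellow marks, let go, the carriage not yet run home (((y of plain_a in the frame of deck between 0.03 and 0.06 m and x of plain_a in the frame of deck between -0.02 and 0.02 m and z of plain_a in the frame of deck between -0.005 and 0.005 m and angle between each of plain_a, plain_b's own z axis and vertical below 0.12 rad and angle between the x axis of each of plain_a, plain_b and the x axis of deck, either way round below 0.17 rad and y of plain_b in the frame of deck between -0.06 and -0.03 m and x of plain_b in the frame of deck between -0.02 and 0.02 m and z of plain_b in the frame of deck between -0.005 and 0.005 m) or (y of plain_a in the frame of deck between -0.06 and -0.03 m and x of plain_a in the frame of deck between -0.02 and 0.02 m and z of plain_a in the frame of deck between -0.005 and 0.005 m and angle between each of plain_a, plain_b's own z axis and vertical below 0.12 rad and angle between the x axis of each of plain_a, plain_b and the x axis of deck, either way round below 0.17 rad and y of plain_b in the frame of deck between 0.03 and 0.06 m and x of plain_b in the frame of deck between -0.02 and 0.02 m and z of plain_b in the frame of deck between -0.005 and 0.005 m)) and value of joint carriage below 0.12 m and contact force between the fingers and plain_a below 0.05 N and contact force between the fingers and plain_b below 0.05 N), for 0.2 s.
2. both rubber-faced slats lie crosswise on the plain ones, above the bearers, let go, the carriage not yet run home (all of step 1 and ((x of rubber_a in the frame of deck between 0.03 and 0.06 m and y of rubber_a in the frame of deck between -0.02 and 0.02 m and z of rubber_a in the frame of deck between 0.015 and 0.025 m and angle between each of rubber_a, rubber_b's own z axis and vertical below 0.12 rad and angle between the x axis of each of rubber_a, rubber_b and the y axis of deck, either way round below 0.17 rad and x of rubber_b in the frame of deck between -0.06 and -0.03 m and y of rubber_b in the frame of deck between -0.02 and 0.02 m and z of rubber_b in the frame of deck between 0.015 and 0.025 m) or (x of rubber_a in the frame of deck between -0.06 and -0.03 m and y of rubber_a in the frame of deck between -0.02 and 0.02 m and z of rubber_a in the frame of deck between 0.015 and 0.025 m and angle between each of rubber_a, rubber_b's own z axis and vertical below 0.12 rad and angle between the x axis of each of rubber_a, rubber_b and the y axis of deck, either way round below 0.17 rad and x of rubber_b in the frame of deck between 0.03 and 0.06 m and y of rubber_b in the frame of deck between -0.02 and 0.02 m and z of rubber_b in the frame of deck between 0.015 and 0.025 m)) and contact force between the fingers and rubber_a below 0.05 N and contact force between the fingers and rubber_b below 0.05 N), for 0.2 s.
At the end, for the whole second after the job is handed in: Carriage within 5 mm of fully home. Plain slats across the bearers over the yellow marks, rubber-faced slats crosswise on them, rubber up, one above each bearer; each within 15 mm sideways, 20 mm lengthwise, 5 mm in height and 0.17 rad of its place, flat and at rest (value of joint carriage above 0.145 m and ((y of plain_a in the frame of deck between 0.03 and 0.06 m and x of plain_a in the frame of deck between -0.02 and 0.02 m and z of plain_a in the frame of deck between -0.005 and 0.005 m and angle between each of plain_a, plain_b's own z axis and vertical below 0.12 rad and angle between the x axis of each of plain_a, plain_b and the x axis of deck, either way round below 0.17 rad and y of plain_b in the frame of deck between -0.06 and -0.03 m and x of plain_b in the frame of deck between -0.02 and 0.02 m and z of plain_b in the frame of deck between -0.005 and 0.005 m) or (y of plain_a in the frame of deck between -0.06 and -0.03 m and x of plain_a in the frame of deck between -0.02 and 0.02 m and z of plain_a in the frame of deck between -0.005 and 0.005 m and angle between each of plain_a, plain_b's own z axis and vertical below 0.12 rad and angle between the x axis of each of plain_a, plain_b and the x axis of deck, either way round below 0.17 rad and y of plain_b in the frame of deck between 0.03 and 0.06 m and x of plain_b in the frame of deck between -0.02 and 0.02 m and z of plain_b in the frame of deck between -0.005 and 0.005 m)) and ((x of rubber_a in the frame of deck between 0.03 and 0.06 m and y of rubber_a in the frame of deck between -0.02 and 0.02 m and z of rubber_a in the frame of deck between 0.015 and 0.025 m and angle between each of rubber_a, rubber_b's own z axis and vertical below 0.12 rad and angle between the x axis of each of rubber_a, rubber_b and the y axis of deck, either way round below 0.17 rad and x of rubber_b in the frame of deck between -0.06 and -0.03 m and y of rubber_b in the frame of deck between -0.02 and 0.02 m and z of rubber_b in the frame of deck between 0.015 and 0.025 m) or (x of rubber_a in the frame of deck between -0.06 and -0.03 m and y of rubber_a in the frame of deck between -0.02 and 0.02 m and z of rubber_a in the frame of deck between 0.015 and 0.025 m and angle between each of rubber_a, rubber_b's own z axis and vertical below 0.12 rad and angle between the x axis of each of rubber_a, rubber_b and the y axis of deck, either way round below 0.17 rad and x of rubber_b in the frame of deck between 0.03 and 0.06 m and y of rubber_b in the frame of deck between -0.02 and 0.02 m and z of rubber_b in the frame of deck between 0.015 and 0.025 m)) and linear speed of each of plain_a, plain_b, rubber_a, rubber_b below 0.02 m/s); the robot touches nothing.
It fails at once if the blue bin is moved more than 30 mm (distance of bin from where it was at the start of the episode above 0.03 m).
It fails at once if the red bottle is moved more than 30 mm (distance of can from where it was at the start of the episode above 0.03 m).
It fails at once if the mallet is moved more than 30 mm (distance of mallet from where it was at the start of the episode above 0.03 m).
It also fails if it takes over 72 s, if anything falls off the work surface, if the arm or the gripper's body presses on something with over 40 N, if the wrist force passes 120 N, or if a joint passes its speed limit or range.

## Working session

There is one attempt and no reset: what is moved stays moved. The work goes in short steps, Python scripts to look and compute and a shell command to move; the robot and the scene stay as the last step left them, time stands still between calls to the robot, and variables do not carry over. Pictures are saved under pics/ and viewed, about 8 in all and at most 12, crops included, and the job is handed in when it is done.

```bash
ls; mkdir -p pics
python3 - <<'E'
from plant import *
import cv2,numpy as np,pickle
d={}
for n in("top","scene","wrist"):
    c=capture(n);d[n]=c;cv2.imwrite(f"pics/{n}0.png",c["image"][:,:,::-1]);print(n,c["fx"],c["cx"],c["cy"],np.round(c["world_from_camera"],3).tolist())
pickle.dump(d,open("c0.pkl","wb"))
s=get_state();print(s["time"],s["eef_pos"],np.round(s["ee_rot"],3).tolist(),s["wrist_force"])
E
```

```text
pics
top 573.3370863050102 322.63770319522155 235.16315945652497 [[0.015, -0.994, 0.109, 0.381], [-1.0, -0.016, -0.009, -0.176], [0.01, -0.109, -0.994, 1.652], [0.0, 0.0, 0.0, 1.0]]
scene 555.31864738064 319.4571838760544 240.2838011105285 [[0.847, 0.352, -0.398, 1.175], [0.531, -0.558, 0.638, -1.129], [0.002, -0.752, -0.66, 1.047], [0.0, 0.0, 0.0, 1.0]]
wrist 371.64829954431775 325.722452036258 230.0635834183447 [[0.24, 0.938, 0.25, 0.059], [0.971, -0.232, -0.064, 0.552], [-0.002, 0.258, -0.966, 0.384], [0.0, 0.0, 0.0, 1.0]]
0.15 [0.13154731 0.53360166 0.2045713 ] [[-0.001, -0.971, 0.239], [-0.002, 0.239, 0.971], [-1.0, 0.0, -0.002]] [-0.09067636 -0.23148768  0.22641654]
```

View pics/top0.png

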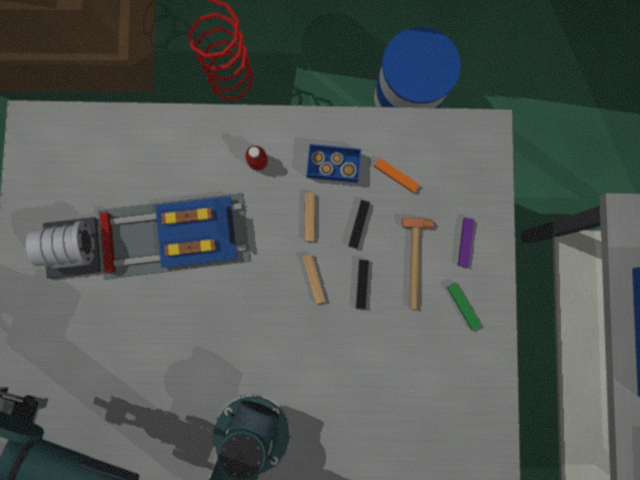

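View pics/scene0.png

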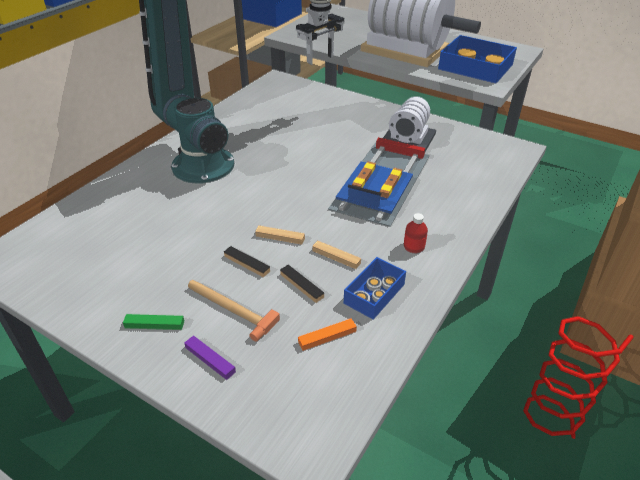

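The top view shows plain slats near (309,217) and (314,279), and rubber-faced ones near (359,224) and (363,285). The yellow bands are around (172..206, 215/247). The scene view shows the same layout, with the decoys (green, purple, orange) well apart from the real slats.

```bash
cat > h.py <<'E'
import cv2,numpy as np
def ray(c,uv,fish=False):
    T=np.array(c["world_from_camera"]);x=(uv[0]-c["cx"])/c["fx"];y=(uv[1]-c["cy"])/c["fy"]
    if fish:
        r=np.hypot(x,y)+1e-12;d=np.array([x/r*np.sin(r),y/r*np.sin(r),np.cos(r)])
    else: d=np.array([x,y,1.])
    d=T[:3,:3]@d;return T[:3,3],d/np.linalg.norm(d)
def onplane(c,uv,z,fish=False):
    o,d=ray(c,uv,fish);return (o+d*(z-o[2])/d[2])
def tri(r1,r2):
    A=np.zeros((3,3));b=np.zeros(3)
    for o,d in(r1,r2):
        P=np.eye(3)-np.outer(d,d);A+=P;b+=P@o
    p=np.linalg.solve(A,b);return p,[round(1e3*np.linalg.norm((np.eye(3)-np.outer(d,d))@(p-o)),1) for o,d in(r1,r2)]
R={"yellow":((22,150,110),(34,255,255)),"wood":((8,60,120),(21,170,255)),"black":((0,0,0),(180,255,45))}
def blobs(img,col,amin=20,amax=1e5,roi=None):
    m=cv2.inRange(cv2.cvtColor(img,cv2.COLOR_RGB2HSV),*map(np.array,R[col]))
    if roi: 
        k=np.zeros_like(m);u0,v0,u1,v1=roi;k[v0:v1,u0:u1]=255;m&=k
    n,l,st,ce=cv2.connectedComponentsWithStats(m)
    out=[]
    for i in range(1,n):
        if amin<=st[i,4]<=amax:
            p=cv2.findContours((l==i).astype(np.uint8),0,1)[0][0]
            out.append((ce[i],st[i,4],cv2.minAreaRect(p),p))
    return out
E
python3 - <<'E'
import pickle;from h import *
d=pickle.load(open("c0.pkl","rb"));t,s=d["top"],d["scene"]
for c,roi in((t,{"yellow":(150,190,225,270),"wood":(290,185,340,310),"black":(340,190,380,315)}),(s,{"yellow":(340,150,420,205),"wood":(245,220,370,275),"black":(215,240,330,305)})):
    for k in roi:
        for b in blobs(c["image"],k,15,roi=roi[k]): print(k,np.round(b[0],1),b[1],[np.round(x,1) for x in b[2]])
for uv in((359,224),(359,240),(340,285),(309,217)):
    print(cv2.cvtColor(t["image"],cv2.COLOR_RGB2HSV)[uv[1],uv[0]])
for uv in((247,258),(300,280),(280,233)):print(cv2.cvtColor(s["image"],cv2.COLOR_RGB2HSV)[uv[1],uv[0]])
E
```

```text
yellow [202.1 213.9] 100 [array([202. , 213.9]), array([ 9.6, 10.2]), np.float64(81.9)]
yellow [170.1 217.8] 100 [array([170. , 217.8]), array([ 9.8, 10.2]), np.float64(81.9)]
yellow [205.3 245.4] 98 [array([205. , 245.5]), array([ 9., 10.]), np.float64(90.0)]
yellow [173.3 249.3] 101 [array([173. , 249.5]), array([ 9., 10.]), np.float64(90.0)]
wood [309. 216.] 441 [array([309.5, 216. ]), array([ 9., 48.]), np.float64(0.0)]
wood [313.2 278.7] 472 [array([313.2, 278.6]), array([49.3,  9.6]), np.float64(73.7)]
black [358.9 223.8] 386 [array([358.9, 223.8]), array([ 8.5, 46.8]), np.float64(14.9)]
black [362.  284.1] 404 [array([362.1, 284.1]), array([ 8.6, 47.8]), np.float64(3.7)]
yellow [369.5 166.1] 53 [array([369.3, 165.9]), array([9.4, 6.7]), np.float64(26.6)]
yellow [396.  172.5] 50 [array([396.1, 172.3]), array([9.4, 5.8]), np.float64(26.6)]
yellow [359.5 180.8] 56 [array([359.4, 180.5]), array([9.9, 7.1]), np.float64(29.7)]
yellow [386.8 187.9] 60 [array([386.9, 187.7]), array([10.3,  7.1]), np.float64(29.7)]
wood [279.9 234.4] 534 [array([279.8, 234.6]), array([48.8, 11.4]), np.float64(10.0)]
wood [336.5 254.4] 576 [array([336.3, 254.5]), array([50.3, 12.1]), np.float64(22.2)]
wood [256.8 270.4] 72 [array([256.6, 270.3]), array([24.7,  6.8]), np.float64(9.9)]
[155  51  30]
[105  10  52]
[ 30   2 120]
[ 18 102 152]
[60  5 56]
[160  13  58]
[ 17 103 227]
```

Run:
```python
import pickle;from h import *
d=pickle.load(open("c0.pkl","rb"));t,s=d["top"],d["scene"]
P=[]
for a,b in(((202.1,213.9),(386.8,187.9)),((170.1,217.8),(396,172.5)),((205.3,245.4),(359.5,180.8)),((173.3,249.3),(369.5,166.1))):
    p,e=tri(ray(t,a),ray(s,b));q=onplane(t,a,.052);P.append(q);print("Y",np.round(p,4),e,np.round(q,4))
P=np.array(P);print("deck",P.mean(0)); v=P[1]+P[3]-P[0]-P[2];w=P[0]+P[1]-P[2]-P[3]
print("yaw of deck y",np.degrees(np.arctan2(v[1],v[0])),"b-a dir",np.degrees(np.arctan2(w[1],w[0])),np.linalg.norm(v)/2,np.linalg.norm(w)/2)
for k,roi in(("wood",(290,185,340,310)),("black",(340,190,380,315))):
    for b in blobs(t["image"],k,100,roi=roi):
        bx=cv2.boxPoints(b[2]);q=np.array([onplane(t,x,.02) for x in bx]);e=[q[1]-q[0],q[2]-q[1]];L=max(e,key=np.linalg.norm)
        print(k,np.round(onplane(t,b[0],.02),4),"yaw",np.degrees(np.arctan2(L[1],L[0]))%180,[np.linalg.norm(x).round(3) for x in e])
print(np.round(tri(ray(t,(309,216)),ray(s,(336.5,252)))[0],3),np.round(tri(ray(t,(313.2,278.7)),ray(s,(279.9,232)))[0],3))
```

```text
Y [0.6143 0.1524 0.046 ] [np.float64(2.7), np.float64(2.7)] [0.6111 0.1497 0.052 ]
Y [0.6016 0.2419 0.0465] [np.float64(2.6), np.float64(2.6)] [0.5986 0.2389 0.052 ]
Y [0.5253 0.1402 0.0463] [np.float64(2.9), np.float64(2.9)] [0.5224 0.1374 0.052 ]
Y [0.5129 0.2293 0.0462] [np.float64(2.8), np.float64(2.8)] [0.5101 0.2261 0.052 ]
deck [0.56054044 0.18803741 0.052     ]
yaw of deck y 97.94092284789862 b-a dir 8.035940685178748 0.08985149596817339 0.08953658195013751
wood [ 0.6146 -0.1505  0.02  ] yaw 1.03218111895386 [np.float64(0.139), np.float64(0.026)]
wood [ 0.4351 -0.1654  0.02  ] yaw 17.181930602697292 [np.float64(0.027), np.float64(0.14)]
black [ 0.5944 -0.2941  0.02  ] yaw 165.69692641621353 [np.float64(0.136), np.float64(0.024)]
black [ 0.4219 -0.3043  0.02  ] yaw 176.75349481864902 [np.float64(0.135), np.float64(0.024)]
[ 0.617 -0.149  0.015] [ 0.437 -0.164  0.017]
```

```bash
cat > plan.py <<'E'
import sys,numpy as np
from plant import *
s=get_state();R=np.array(s["ee_rot"]);p=np.array(s["eef_pos"])
psi=np.degrees(np.arctan2(R[1,2],R[0,2]))
print("t",round(s["time"],2),"p",p.round(4),"psi",psi.round(2),"tilt",R[:2,0].round(4),"w",round(s["grip_width"],4),"F",np.round(s["wrist_force"],1),"J",np.round(s["joint_positions"],0)[[0,5]])
a=list(map(float,sys.argv[1:]))
if a:
    c,q=np.cos(np.radians(a[3])),np.sin(np.radians(a[3]));d=np.array(a[:3])-p
    print("rx %.2f then ty %.4f tz %.4f tx %.4f"%((psi-a[3]+180)%360-180,-q*d[0]+c*d[1],c*d[0]+q*d[1],-d[2]))
    y=R.T@[0,0,-1];print("level: ry %.2f rz %.2f"%(np.degrees(-y[2]),np.degrees(y[1])))
E
python3 plan.py .6 -.155 .2 91
python3 -m pendant '[{"rx":-5},{"rx":-5},{"rx":-5}]'; python3 plan.py .6 -.155 .2 91
```

```text
t 0.15 p [0.1315 0.5336 0.2046] psi 76.15 tilt [-0.0006 -0.0016] w 0.0937 F [-0.1 -0.2  0.2] J [70. -6.]
rx -14.85 then ty -0.4564 tz -0.6967 tx 0.0046
level: ry -0.10 rz -0.01
t 0.15 p [0.1315 0.5336 0.2046] psi 76.15 tilt [-0.0006 -0.0016] w 0.0937 F [-0.1 -0.2  0.2] J [70. -6.]
rx -14.85 then ty -0.4564 tz -0.6967 tx 0.0046
level: ry -0.10 rz -0.01invalid input at $[0]: expected keys tx, ty, tz, rx, ry, rz, fingers
```

```bash
python3 -m pendant '[{"tx":0,"ty":0,"tz":0,"rx":-5,"ry":0,"rz":0,"fingers":0.07},{"tx":0,"ty":0,"tz":0,"rx":-5,"ry":0,"rz":0,"fingers":0.07},{"tx":0,"ty":0,"tz":0,"rx":-5,"ry":0,"rz":0,"fingers":0.07},{"tx":0,"ty":-0.022,"tz":-0.034,"rx":0,"ry":0,"rz":0,"fingers":0.07},{"tx":0,"ty":-0.022,"tz":-0.034,"rx":0,"ry":0,"rz":0,"fingers":0.07}]'; python3 plan.py .6 -.155 .2 91
python3 -m pendant '[{"tx":0,"ty":-0.022,"tz":-0.034,"rx":0,"ry":0,"rz":0,"fingers":0.07},{"tx":0,"ty":-0.022,"tz":-0.034,"rx":0,"ry":0,"rz":0,"fingers":0.07},{"tx":0,"ty":-0.022,"tz":-0.034,"rx":0,"ry":0,"rz":0,"fingers":0.07},{"tx":0,"ty":-0.022,"tz":-0.034,"rx":0,"ry":0,"rz":0,"fingers":0.07},{"tx":0,"ty":-0.022,"tz":-0.034,"rx":0,"ry":0,"rz":0,"fingers":0.07}]'; python3 plan.py .6 -.155 .2 91
```

```text
time: 0.57
eef_pos: [0.1747, 0.4687, 0.2003]
ee_rot: [[-0.005, -0.999, -0.043], [-0.006, -0.043, 0.999], [-1.0, 0.005, -0.006]]
wrist_force: [0.7, 0.2, -0.0]
grip_width: 0.0701
t 0.57 p [0.1747 0.4687 0.2003] psi 92.46 tilt [-0.0051 -0.0061] w 0.0701 F [ 0.7  0.2 -0. ] J [ 63. -29.]
rx 1.46 then ty -0.4143 tz -0.6311 tx 0.0003
level: ry -0.33 rz -0.31
time: 0.98
eef_pos: [0.2932, 0.2972, 0.1981]
ee_rot: [[-0.007, -0.999, -0.051], [-0.009, -0.051, 0.999], [-1.0, 0.007, -0.009]]
wrist_force: [1.1, 0.5, -0.6]
grip_width: 0.0701
t 0.98 p [0.2932 0.2972 0.1981] psi 92.91 tilt [-0.0069 -0.0093] w 0.0701 F [ 1.1  0.5 -0.6] J [ 38. -55.]
rx 1.91 then ty -0.2989 tz -0.4575 tx -0.0019
level: ry -0.51 rz -0.42
```

```bash
python3 -m pendant '[{"tx":0,"ty":-0.023,"tz":-0.034,"rx":2,"ry":-0.5,"rz":-0.4,"fingers":0.07},{"tx":0,"ty":-0.023,"tz":-0.034,"rx":0,"ry":0,"rz":0,"fingers":0.07},{"tx":0,"ty":-0.023,"tz":-0.034,"rx":0,"ry":0,"rz":0,"fingers":0.07},{"tx":0,"ty":-0.023,"tz":-0.034,"rx":0,"ry":0,"rz":0,"fingers":0.07},{"tx":0,"ty":-0.023,"tz":-0.034,"rx":0,"ry":0,"rz":0,"fingers":0.07}]'>/dev/null
python3 -m pendant '[{"tx":0,"ty":-0.023,"tz":-0.034,"rx":0,"ry":0,"rz":0,"fingers":0.07},{"tx":0,"ty":-0.023,"tz":-0.034,"rx":0,"ry":0,"rz":0,"fingers":0.07},{"tx":0,"ty":-0.023,"tz":-0.034,"rx":0,"ry":0,"rz":0,"fingers":0.07},{"tx":0,"ty":-0.023,"tz":-0.034,"rx":0,"ry":0,"rz":0,"fingers":0.07},{"tx":0,"ty":-0.023,"tz":-0.034,"rx":0,"ry":0,"rz":0,"fingers":0.07}]'>/dev/null
python3 -m pendant '[{"tx":0,"ty":-0.02,"tz":-0.034,"rx":0,"ry":0,"rz":0,"fingers":0.07},{"tx":0,"ty":-0.02,"tz":-0.034,"rx":0,"ry":0,"rz":0,"fingers":0.07},{"tx":0,"ty":-0.02,"tz":-0.034,"rx":0,"ry":0,"rz":0,"fingers":0.07},{"tx":0,"ty":0,"tz":0,"rx":0,"ry":0,"rz":0,"fingers":0.07}]'>/dev/null;  python3 plan.py .6146 -.1505 .2 91
python3 - <<'E'
from plant import *
import cv2,pickle
c=capture("wrist");pickle.dump(c,open("w1.pkl","wb"));cv2.imwrite("pics/w1.png",c["image"][:,:,::-1])
E
```

```text
t 2.15 p [ 0.5922 -0.1608  0.1916] psi 90.33 tilt [-0.0028  0.0018] w 0.07 F [-0.7  0.5 -0.7] J [ -21. -111.]
rx -0.67 then ty -0.0225 tz 0.0100 tx -0.0084
level: ry 0.10 rz -0.16
```

View pics/w1.png

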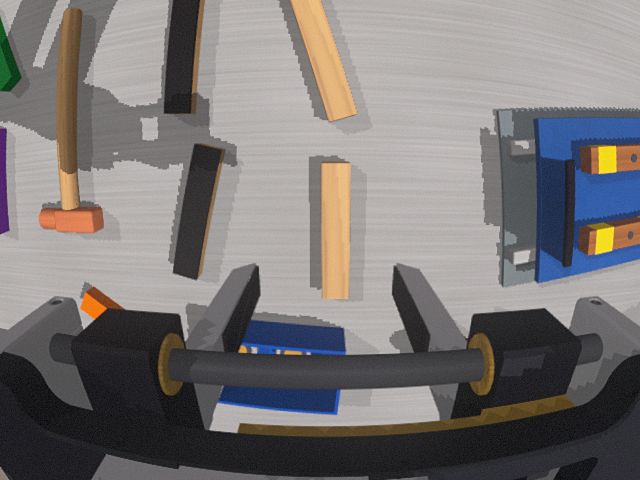

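The wrist view shows plain_a at (336,230), plain_b at about (325,60), the rubber-faced slats at (198,212) and (185,50), and the bin beyond the fingers at (285,370). Next I'll move closer and measure from two wrist positions.

```bash
cat >> h.py <<'E'
def slats(c,col,z,roi,fish=True,amin=300):
    out=[]
    for b in blobs(c["image"],col,amin,roi=roi):
        q=np.array([onplane(c,p[0],z,fish)[:2] for p in b[3]],np.float32)
        r=cv2.minAreaRect(q*1000);e=cv2.boxPoints(r);L=max(e[1]-e[0],e[2]-e[1],key=np.linalg.norm)
        out.append((np.array(r[0])/1000,sorted(np.round(r[1],1)),round(float(np.degrees(np.arctan2(L[1],L[0]))%180),2),b[0].round(1)))
    return out
E
cat > meas.py <<'E'
import sys,pickle;from h import *
c=pickle.load(open(sys.argv[1],"rb"));z=float(sys.argv[2]);R["wood"]=((8,60,int(sys.argv[3]) if len(sys.argv)>3 else 120),(22,190,255));R["black"]=((0,0,0),(180,255,50))
for k,roi in(("wood",(250,0,420,310)),("black",(155,0,260,290))):
    for s in slats(c,k,z,roi): print(k,s)
h=cv2.cvtColor(c["image"],cv2.COLOR_RGB2HSV)
for r,cc in((200,slice(315,360,3)),(210,slice(175,225,4))):print(h[r,cc].tolist())
E
python3 -m pendant '[{"tx":0.03,"ty":-0.022,"tz":0.01,"rx":-0.7,"ry":0,"rz":0,"fingers":0.07},{"tx":0.03,"ty":0,"tz":0,"rx":0,"ry":0,"rz":0,"fingers":0.07},{"tx":0.02,"ty":0,"tz":0,"rx":0,"ry":0,"rz":0,"fingers":0.07},{"tx":0,"ty":0,"tz":0,"rx":0,"ry":0,"rz":0,"fingers":0.07}]'>/dev/null;  python3 plan.py .6146 -.1505 .12 91
python3 - <<'E'
from plant import *
import cv2,pickle
c=capture("wrist");pickle.dump(c,open("w2.pkl","wb"))
E
python3 meas.py w1.pkl .02; python3 meas.py w2.pkl .02
```

```text
t 2.53 p [ 0.6138 -0.1461  0.1108] psi 91.05 tilt [-0.0011  0.0053] w 0.0697 F [ 0.2  0.2 -0.3] J [ -19. -110.]
rx 0.05 then ty -0.0007 tz -0.0044 tx -0.0092
level: ry 0.30 rz -0.06
wood (array([ 0.4420029, -0.1641087]), [np.float64(28.5), np.float64(127.3)], 17.25, array([324. ,  58.9]))
wood (array([ 0.61419037, -0.15116449]), [np.float64(28.5), np.float64(139.5)], 0.09, array([335.2, 229.1]))
black (array([ 0.43278381, -0.30410867]), [np.float64(28.9), np.float64(118.6)], 176.77, array([180.7,  55.9]))
black (array([ 0.54400952, -0.27996341]), [np.float64(28.1), np.float64(33.6)], 165.39, array([204.3, 158.7]))
[[9, 15, 121], [10, 13, 121], [13, 97, 161], [16, 119, 220], [17, 116, 220], [16, 118, 224], [16, 117, 226], [16, 114, 225], [15, 115, 223], [18, 115, 233], [17, 112, 234], [16, 116, 229], [0, 6, 164], [13, 11, 163], [10, 14, 165]]
[[8, 7, 147], [0, 13, 122], [165, 29, 52], [155, 28, 54], [120, 15, 52], [150, 4, 57], [30, 18, 43], [60, 11, 47], [170, 14, 55], [16, 126, 142], [10, 9, 164], [4, 12, 169], [8, 6, 166]]
wood (array([ 0.46914828, -0.15558266]), [np.float64(28.2), np.float64(73.9)], 17.12, array([316.5,  42.5]))
wood (array([ 0.61125122, -0.15152702]), [np.float64(28.3), np.float64(132.8)], 0.5, array([318.5, 223.4]))
black (array([ 0.57263971, -0.27272589]), [np.float64(17.5), np.float64(89.5)], 176.36, array([161.2, 159.7]))
[[16, 117, 226], [17, 112, 229], [16, 121, 225], [17, 121, 224], [16, 114, 230], [16, 114, 233], [18, 119, 230], [16, 122, 226], [10, 5, 156], [13, 11, 162], [7, 14, 165], [12, 8, 165], [12, 8, 165], [4, 11, 168], [176, 11, 164]]
[[30, 3, 164], [173, 6, 163], [0, 8, 164], [17, 11, 159], [165, 9, 180], [176, 10, 180], [11, 11, 186], [165, 6, 180], [4, 10, 183], [15, 6, 181], [25, 9, 177], [6, 7, 180], [15, 11, 185]]
```

```bash
python3 -m pendant '[{"tx":0.03,"ty":0,"tz":-0.005,"rx":0.5,"ry":0.3,"rz":0,"fingers":0.07},{"tx":0.03,"ty":0,"tz":0,"rx":0,"ry":0,"rz":0,"fingers":0.07},{"tx":0.03,"ty":0,"tz":0,"rx":0,"ry":0,"rz":0,"fingers":0.07},{"tx":0.012,"ty":0,"tz":0,"rx":0,"ry":0,"rz":0,"fingers":0.07},{"tx":0,"ty":0,"tz":0,"rx":0,"ry":0,"rz":0,"fingers":0.07}]';  python3 plan.py .6142 -.1512 .005 90.4
```

```text
time: 3.0
eef_pos: [0.6206, -0.1495, 0.0215]
ee_rot: [[0.02, -1.0, -0.014], [-0.006, -0.014, 1.0], [-1.0, -0.02, -0.007]]
wrist_force: [-0.9, 0.3, 0.9]
grip_width: 0.0701
t 3.0 p [ 0.6206 -0.1495  0.0215] psi 90.78 tilt [ 0.0197 -0.0064] w 0.0701 F [-0.9  0.3  0.9] J [ -19. -109.]
rx 0.38 then ty 0.0064 tz -0.0016 tx 0.0165
level: ry -0.38 rz 1.13
```

```bash
python3 -m pendant '[{"tx":0.008,"ty":0.006,"tz":-0.0015,"rx":0.4,"ry":-0.4,"rz":1.1,"fingers":0.07},{"tx":0.008,"ty":0,"tz":0,"rx":0,"ry":0,"rz":0,"fingers":0.07},{"tx":0,"ty":0,"tz":0,"rx":0,"ry":0,"rz":0,"fingers":0.07}]' 25 >/dev/null;  python3 plan.py .6142 -.1512 .005 90.4
```

```text
t 3.25 p [ 0.6172 -0.1515  0.0105] psi 90.4 tilt [ 0.0064 -0.0016] w 0.07 F [-0.1  0.6 -0.4] J [ -19. -109.]
rx 0.00 then ty 0.0030 tz 0.0003 tx 0.0055
level: ry -0.09 rz 0.37
```

```bash
python3 -m pendant '[{"tx":0.006,"ty":0.003,"tz":0,"rx":0,"ry":0,"rz":0.4,"fingers":0.07},{"tx":0.001,"ty":0,"tz":0,"rx":0,"ry":0,"rz":0,"fingers":0.02},{"tx":0,"ty":0,"tz":0,"rx":0,"ry":0,"rz":0,"fingers":0.02},{"tx":0,"ty":0,"tz":0,"rx":0,"ry":0,"rz":0,"fingers":0.02},{"tx":0,"ty":0,"tz":0,"rx":0,"ry":0,"rz":0,"fingers":0.02}]' 25 >/dev/null;  python3 plan.py .6142 -.1512 .005 90.4
python3 -m pendant '[{"tx":-0.01,"ty":0,"tz":0,"rx":0,"ry":0,"rz":0,"fingers":0.02},{"tx":-0.025,"ty":0,"tz":0,"rx":0,"ry":0,"rz":0,"fingers":0.02},{"tx":-0.035,"ty":0,"tz":0,"rx":0,"ry":0,"rz":0,"fingers":0.02},{"tx":-0.035,"ty":0,"tz":0,"rx":0,"ry":0,"rz":0,"fingers":0.02},{"tx":-0.03,"ty":0,"tz":0,"rx":0,"ry":0,"rz":0,"fingers":0.02}]' 25 >/dev/null;  python3 plan.py .5542 .2326 .15 97.9
```

```text
t 3.67 p [ 0.6169 -0.1528  0.0078] psi 90.38 tilt [ 0.0063 -0.0042] w 0.0467 F [ 0.1 -0.3 -0.7] J [ -19. -109.]
rx -0.02 then ty 0.0027 tz 0.0016 tx 0.0028
level: ry -0.25 rz 0.36
t 4.08 p [ 0.6105 -0.1503  0.1396] psi 90.37 tilt [-0.0128  0.0024] w 0.0202 F [0.8 0.6 0.4] J [ -19. -109.]
rx -7.53 then ty 0.0031 tz 0.3870 tx -0.0104
level: ry 0.14 rz -0.73
```

The fingers close slowly (about 70 mm/s), so I lifted before they gripped. I'll re-open to 50 mm, look again and repeat with a longer close.

```bash
python3 -m pendant '[{"tx":0,"ty":0,"tz":0,"rx":0,"ry":0,"rz":-0.7,"fingers":0.055},{"tx":0,"ty":0,"tz":0,"rx":0,"ry":0,"rz":0,"fingers":0.055},{"tx":0,"ty":0,"tz":0,"rx":0,"ry":0,"rz":0,"fingers":0.055},{"tx":0,"ty":0,"tz":0,"rx":0,"ry":0,"rz":0,"fingers":0.055}]' >/dev/null
python3 - <<'E'
from plant import *
import cv2,pickle
c=capture("wrist");pickle.dump(c,open("w3.pkl","wb"))
E
python3 meas.py w3.pkl .02|grep wood;  python3 plan.py .6142 -.1512 .005 90.4
```

```text
wood (array([ 0.46374881, -0.1572757 ]), [np.float64(28.2), np.float64(84.1)], 17.31, array([321.9,  42.9]))
wood (array([ 0.61446478, -0.15144922]), [np.float64(28.2), np.float64(139.2)], 0.46, array([327.3, 211.1]))
t 4.47 p [ 0.6152 -0.1518  0.1521] psi 90.38 tilt [ 0.019 -0.004] w 0.0474 F [-0.1  0.  -0.4] J [ -19. -109.]
rx -0.02 then ty 0.0010 tz 0.0006 tx 0.1471
level: ry -0.24 rz 1.09
```

```bash
python3 -m pendant '[{"tx":0.03,"ty":0.001,"tz":0,"rx":0,"ry":0,"rz":0.6,"fingers":0.055},{"tx":0.03,"ty":0,"tz":0,"rx":0,"ry":0,"rz":0,"fingers":0.055},{"tx":0.03,"ty":0,"tz":0,"rx":0,"ry":0,"rz":0,"fingers":0.055},{"tx":0.03,"ty":0,"tz":0,"rx":0,"ry":0,"rz":0,"fingers":0.055},{"tx":0.01,"ty":0,"tz":0,"rx":0,"ry":0,"rz":0,"fingers":0.055}]' >/dev/null;  python3 plan.py .6145 -.1514 .005 90.4
python3 -m pendant '[{"tx":0.005,"ty":0.001,"tz":0,"rx":0,"ry":0,"rz":0,"fingers":0.055},{"tx":0,"ty":0,"tz":0,"rx":0,"ry":0,"rz":0,"fingers":0.055}]' >/dev/null;  python3 plan.py .6145 -.1514 .005 90.4
```

```text
t 4.88 p [ 0.6152 -0.1522  0.0158] psi 90.39 tilt [ 0.0079 -0.0041] w 0.055 F [-0.7  0.2 -0.3] J [ -19. -109.]
rx -0.01 then ty 0.0007 tz 0.0008 tx 0.0108
level: ry -0.24 rz 0.45
t 5.05 p [ 0.61   -0.1508  0.0042] psi 90.39 tilt [-0.0038 -0.0001] w 0.0551 F [-0.5 -0.7 -0.9] J [ -19. -109.]
rx -0.01 then ty -0.0045 tz -0.0007 tx -0.0008
level: ry -0.00 rz -0.22
```

```bash
python3 -m pendant '[{"tx":0,"ty":-0.004,"tz":0,"rx":0,"ry":0,"rz":0,"fingers":0.015},{"tx":0,"ty":0,"tz":0,"rx":0,"ry":0,"rz":0,"fingers":0.015},{"tx":0,"ty":0,"tz":0,"rx":0,"ry":0,"rz":0,"fingers":0.015},{"tx":0,"ty":0,"tz":0,"rx":0,"ry":0,"rz":0,"fingers":0.015},{"tx":0,"ty":0,"tz":0,"rx":0,"ry":0,"rz":0,"fingers":0.015}]' 25 >/dev/null
python3 -m pendant '[{"tx":0,"ty":0,"tz":0,"rx":0,"ry":0,"rz":0,"fingers":0.015},{"tx":0,"ty":0,"tz":0,"rx":0,"ry":0,"rz":0,"fingers":0.015},{"tx":0,"ty":0,"tz":0,"rx":0,"ry":0,"rz":0,"fingers":0.015}]' 25 >/dev/null;  python3 plan.py .6145 -.1514 .005 90.4
```

```text
t 5.72 p [ 0.6197 -0.1525  0.0129] psi 90.39 tilt [ 0.0093 -0.0046] w 0.0275 F [-0.6 -1.2  0.1] J [ -19. -109.]
rx -0.01 then ty 0.0052 tz 0.0011 tx 0.0079
level: ry -0.27 rz 0.53
```

```bash
python3 -m pendant '[{"tx":-0.01,"ty":0,"tz":0,"rx":0,"ry":0,"rz":0,"fingers":0.015},{"tx":-0.025,"ty":0,"tz":0,"rx":0,"ry":0,"rz":0,"fingers":0.015},{"tx":-0.035,"ty":0,"tz":0,"rx":0,"ry":0,"rz":0,"fingers":0.015},{"tx":-0.035,"ty":0,"tz":0,"rx":0,"ry":0,"rz":0,"fingers":0.015},{"tx":-0.03,"ty":0,"tz":0,"rx":0,"ry":0,"rz":0,"fingers":0.015}]' 25 >/dev/null; python3 -m pendant '[{"tx":0,"ty":0,"tz":0,"rx":0,"ry":0,"rz":0,"fingers":0.015},{"tx":0,"ty":0,"tz":0,"rx":0,"ry":0,"rz":0,"fingers":0.015}]' 25 >/dev/null;python3 plan.py .5542 .2326 .15 97.9
python3 - <<'E'
from plant import *
import cv2,pickle
c=capture("wrist");pickle.dump(c,open("w4.pkl","wb"));cv2.imwrite("pics/w4.png",c["image"][:,:,::-1])
E
python3 plan.py
```

```text
t 6.3 p [ 0.6162 -0.1512  0.1545] psi 90.38 tilt [ 0.0042 -0.0029] w 0.0279 F [ 0.2 -0.2 -1.4] J [ -19. -109.]
rx -7.52 then ty 0.0087 tz 0.3887 tx 0.0045
level: ry -0.17 rz 0.24
t 6.35 p [ 0.6168 -0.1513  0.1553] psi 90.39 tilt [ 0.006  -0.0035] w 0.0275 F [ 1.2 -0.2  0.5] J [ -19. -109.]
```

View pics/w4.png

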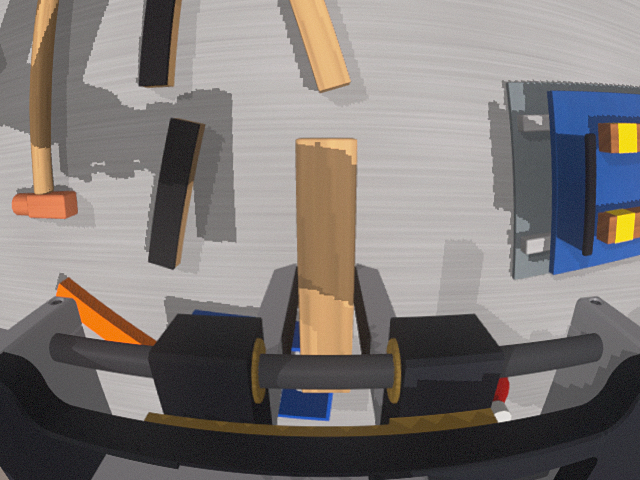

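Plain_a is held square between the fingers, with its near end at row 140 and its edges at columns 296 and 357.

Run:
```python
import pickle;from h import *
c=pickle.load(open("w4.pkl","rb"))
h=cv2.cvtColor(c["image"],cv2.COLOR_RGB2HSV).astype(int)
for r in(170,200,230):
    m=np.where((h[r,280:380,1]>70)&(h[r,280:380,0]<25))[0]+280;print(r,m.min(),m.max()+1)
    for z in(.15,.155,.16,.165,.17):
        a,b=[onplane(c,(u,r+.5),z,True) for u in(m.min(),m.max()+1)];print(z,"w",(1e3*np.linalg.norm(a-b)).round(1),"mid",((a+b)/2).round(4)[:2])
m=np.where((h[100:420,327,1]>70)&(h[100:420,327,0]<25))[0]+100;print(m.min(),m.max())
for z in(.155,.16,.165,.17):
    a=onplane(c,(327,138.5),z,True);b=onplane(c,(327,392),z,True);print(z,a.round(4),b.round(4))
```

```text
170 296 356
0.15 w 29.7 mid [ 0.5601 -0.1517]
0.155 w 28.9 mid [ 0.5596 -0.1517]
0.16 w 28.1 mid [ 0.5591 -0.1517]
0.165 w 27.3 mid [ 0.5585 -0.1517]
0.17 w 26.5 mid [ 0.558  -0.1517]
200 296 356
0.15 w 30.2 mid [ 0.5753 -0.1516]
0.155 w 29.3 mid [ 0.5743 -0.1516]
0.16 w 28.5 mid [ 0.5734 -0.1516]
0.165 w 27.7 mid [ 0.5725 -0.1516]
0.17 w 26.9 mid [ 0.5715 -0.1516]
230 297 355
0.15 w 29.7 mid [ 0.5909 -0.1515]
0.155 w 28.9 mid [ 0.5895 -0.1515]
0.16 w 28.1 mid [ 0.5882 -0.1515]
0.165 w 27.3 mid [ 0.5868 -0.1515]
0.17 w 26.5 mid [ 0.5854 -0.1515]
138 392
0.155 [ 0.5442 -0.1513  0.155 ] [ 0.6915 -0.1503  0.155 ]
0.16 [ 0.5441 -0.1513  0.16  ] [ 0.6873 -0.1504  0.16  ]
0.165 [ 0.544  -0.1513  0.165 ] [ 0.683  -0.1504  0.165 ]
0.17 [ 0.5439 -0.1513  0.17  ] [ 0.6788 -0.1504  0.17  ]
```

```bash
python3 -m pendant '[{"tx":0,"ty":0,"tz":0.035,"rx":-4,"ry":0,"rz":0,"fingers":0.015},{"tx":0,"ty":0,"tz":0.035,"rx":-3.5,"ry":0,"rz":0,"fingers":0.015},{"tx":0,"ty":0.002,"tz":0.035,"rx":0,"ry":0,"rz":0,"fingers":0.015},{"tx":0,"ty":0.002,"tz":0.035,"rx":0,"ry":0,"rz":0,"fingers":0.015},{"tx":0,"ty":0.002,"tz":0.035,"rx":0,"ry":0,"rz":0,"fingers":0.015}]' 25 >/dev/null; python3 -m pendant '[{"tx":0,"ty":0,"tz":0.035,"rx":0,"ry":0,"rz":0,"fingers":0.015},{"tx":0,"ty":0,"tz":0.035,"rx":0,"ry":0,"rz":0,"fingers":0.015},{"tx":0,"ty":0,"tz":0.03,"rx":0,"ry":0,"rz":0,"fingers":0.015},{"tx":0,"ty":0,"tz":0,"rx":0,"ry":0,"rz":0,"fingers":0.015},{"tx":0,"ty":0,"tz":0,"rx":0,"ry":0,"rz":0,"fingers":0.015}]' 25 >/dev/null
python3 - <<'E'
from plant import *
import cv2,pickle
c=capture("wrist");pickle.dump(c,open("w5.pkl","wb"));cv2.imwrite("pics/w5.png",c["image"][:,:,::-1])
from h import *
for b in blobs(c["image"],"yellow",50): print(b[0].round(1),b[1],onplane(c,b[0],.052,True).round(4))
E
python3 plan.py .5571 .233 .085 97.9
```

```text
[360.7 180.2] 369 [0.5215 0.1479 0.052 ]
[465.4 182.3] 1319 [0.5105 0.2261 0.052 ]
[455.  291.1] 1290 [0.5964 0.2373 0.052 ]
t 7.23 p [0.5676 0.1297 0.1332] psi 97.9 tilt [-0.0261 -0.0033] w 0.0275 F [-0.7  0.8 -0.5] J [  7. -91.]
rx 0.00 then ty -0.0038 tz 0.1038 tx 0.0482
level: ry 0.02 rz -1.51
```

View pics/w5.png

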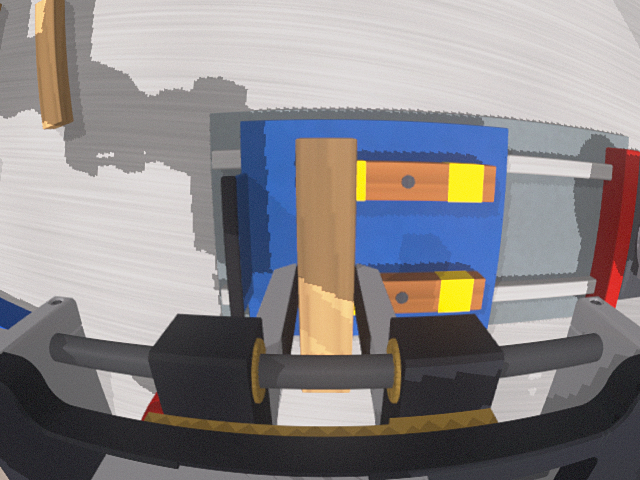

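The deck's far yellow bands at (465,182) and (455,291) agree with the top view to within 2 mm. The slat is held level and parallel to the plate.

```bash
python3 -m pendant '[{"tx":0,"ty":-0.002,"tz":0.034,"rx":0,"ry":0,"rz":-0.8,"fingers":0.015},{"tx":0,"ty":-0.002,"tz":0.034,"rx":0,"ry":0,"rz":0,"fingers":0.015},{"tx":0,"ty":0,"tz":0.034,"rx":0,"ry":0,"rz":0,"fingers":0.015},{"tx":0.01,"ty":0,"tz":0,"rx":0,"ry":0,"rz":0,"fingers":0.015},{"tx":0,"ty":0,"tz":0,"rx":0,"ry":0,"rz":0,"fingers":0.015}]' 25 >/dev/null; python3 plan.py .5568 .2325 .085 97.9
python3 -m pendant '[{"tx":0.015,"ty":0,"tz":0,"rx":0,"ry":0,"rz":0,"fingers":0.015},{"tx":0,"ty":0,"tz":0,"rx":0,"ry":0,"rz":0,"fingers":0.015},{"tx":0,"ty":0,"tz":0,"rx":0,"ry":0,"rz":0,"fingers":0.015}]' 25 >/dev/null; python3 plan.py .5568 .2325 .085 97.9
```

```text
t 7.65 p [0.5585 0.2258 0.1176] psi 97.21 tilt [-0.0174 -0.0065] w 0.0281 F [-0.9 -1.  -1.1] J [ 17. -81.]
rx -0.69 then ty 0.0008 tz 0.0069 tx 0.0326
level: ry -0.25 rz -1.04
t 7.9 p [0.5592 0.2211 0.1011] psi 96.95 tilt [-0.0193 -0.0087] w 0.0277 F [ 0.3 -0.1 -0.8] J [ 16. -81.]
rx -0.95 then ty 0.0008 tz 0.0117 tx 0.0161
level: ry -0.36 rz -1.16
```

```bash
python3 -m pendant '[{"tx":0.008,"ty":0,"tz":0.012,"rx":-1,"ry":-0.4,"rz":-1.1,"fingers":0.015},{"tx":0.008,"ty":0,"tz":0,"rx":0,"ry":0,"rz":0,"fingers":0.015},{"tx":0,"ty":0,"tz":0,"rx":0,"ry":0,"rz":0,"fingers":0.015}]' 25 >/dev/null; python3 plan.py .5568 .2325 .075 97.9
```

```text
t 8.15 p [0.5595 0.2283 0.0857] psi 97.6 tilt [ 0.0004 -0.0006] w 0.0278 F [-0.3 -1.3 -1.9] J [ 17. -81.]
rx -0.30 then ty 0.0021 tz 0.0045 tx 0.0107
level: ry -0.04 rz 0.02
```

```bash
python3 -m pendant '[{"tx":0.01,"ty":0.002,"tz":0.005,"rx":-0.4,"ry":0,"rz":0,"fingers":0.015},{"tx":0,"ty":0,"tz":0.001,"rx":0,"ry":0,"rz":0,"fingers":0.015}]' 25 >/dev/null; python3 plan.py .5568 .2325 .065 97.9
python3 -m pendant '[{"tx":0.005,"ty":0,"tz":0.001,"rx":0,"ry":0,"rz":0,"fingers":0.015},{"tx":0.003,"ty":0,"tz":0.001,"rx":0,"ry":0,"rz":0,"fingers":0.015},{"tx":0,"ty":0,"tz":0,"rx":0,"ry":0,"rz":0,"fingers":0.015}]' 25 >/dev/null; python3 plan.py .5568 .2325 .065 97.9
```

```text
t 8.32 p [0.5575 0.2323 0.0758] psi 97.86 tilt [ 0.0011 -0.0012] w 0.0279 F [ 0.3 -1.  -0.8] J [ 17. -81.]
rx -0.04 then ty 0.0007 tz 0.0003 tx 0.0108
level: ry -0.07 rz 0.05
t 8.57 p [0.5579 0.234  0.0675] psi 97.82 tilt [ 0.0019 -0.0014] w 0.0278 F [ 1.   1.  -0.1] J [ 17. -80.]
rx -0.08 then ty 0.0013 tz -0.0014 tx 0.0025
level: ry -0.09 rz 0.10
```

```bash
python3 -m pendant '[{"tx":0.002,"ty":0.001,"tz":-0.0015,"rx":0,"ry":0,"rz":0,"fingers":0.015},{"tx":0.002,"ty":0,"tz":0,"rx":0,"ry":0,"rz":0,"fingers":0.015}]' 25 >/dev/null; python3 plan.py .5568 .2325 .065 97.9
python3 -m pendant '[{"tx":0.002,"ty":0,"tz":0,"rx":0,"ry":0,"rz":0,"fingers":0.015},{"tx":0,"ty":0,"tz":0,"rx":0,"ry":0,"rz":0,"fingers":0.015}]' 25 >/dev/null; python3 plan.py .5568 .2325 .065 97.9
```

```text
t 8.73 p [0.5574 0.2325 0.0637] psi 97.84 tilt [ 0.0027 -0.0014] w 0.0277 F [ 0.3  0.8 -0.6] J [ 17. -80.]
rx -0.06 then ty 0.0006 tz 0.0001 tx -0.0013
level: ry -0.10 rz 0.14
t 8.9 p [0.5575 0.2325 0.0616] psi 97.84 tilt [ 0.0031 -0.0013] w 0.0277 F [ 0.4 -0.6 -0.5] J [ 17. -80.]
rx -0.06 then ty 0.0007 tz 0.0001 tx -0.0034
level: ry -0.10 rz 0.17
```

```bash
python3 -m pendant '[{"tx":0.002,"ty":0,"tz":0,"rx":0,"ry":0,"rz":0,"fingers":0.015},{"tx":0,"ty":0,"tz":0,"rx":0,"ry":0,"rz":0,"fingers":0.015}]' 25 |grep -E "pos|force"; python3 -m pendant '[{"tx":0.002,"ty":0,"tz":0,"rx":0,"ry":0,"rz":0,"fingers":0.015},{"tx":0,"ty":0,"tz":0,"rx":0,"ry":0,"rz":0,"fingers":0.015}]' 25  |grep -E "pos|force"
```

```text
eef_pos: [0.558, 0.2326, 0.0621]
wrist_force: [0.4, -0.8, -0.5]
eef_pos: [0.5589, 0.2329, 0.0617]
wrist_force: [0.4, -0.0, 0.2]
```

```bash
python3 -m pendant '[{"tx":0.002,"ty":0,"tz":0,"rx":0,"ry":0,"rz":0,"fingers":0.015},{"tx":0,"ty":0,"tz":0,"rx":0,"ry":0,"rz":0,"fingers":0.055},{"tx":0,"ty":0,"tz":0,"rx":0,"ry":0,"rz":0,"fingers":0.055},{"tx":0,"ty":0,"tz":0,"rx":0,"ry":0,"rz":0,"fingers":0.055},{"tx":0,"ty":0,"tz":0,"rx":0,"ry":0,"rz":0,"fingers":0.055}]' 25 |grep -E "pos|force|wid"; python3 -m pendant '[{"tx":-0.01,"ty":0,"tz":0,"rx":0,"ry":0,"rz":0,"fingers":0.055},{"tx":-0.03,"ty":0,"tz":0,"rx":0,"ry":0,"rz":0,"fingers":0.055},{"tx":-0.03,"ty":0,"tz":0,"rx":0,"ry":0,"rz":0,"fingers":0.055},{"tx":-0.02,"ty":0,"tz":0,"rx":0,"ry":0,"rz":0,"fingers":0.055},{"tx":0,"ty":0,"tz":0,"rx":0,"ry":0,"rz":0,"fingers":0.055}]' 25  >/dev/null
python3 - <<'E'
from plant import *
import cv2,pickle
from h import *
c=capture("wrist");pickle.dump(c,open("w6.pkl","wb"))
R["wood"]=((8,60,160),(22,140,255))
for z in(.067,.072,.077):
  for s in slats(c,"wood",z,(230,60,440,400)): print(z,s)
for b in blobs(c["image"],"yellow",50): print(b[0].round(1),b[1],onplane(c,b[0],.052,True).round(4))
E
python3 plan.py .4351 -.1654 .14 107.2
```

```text
eef_pos: [0.5594, 0.233, 0.0608]
wrist_force: [-0.6, 0.0, -0.3]
grip_width: 0.0509
0.067 (array([0.55747662, 0.23667761]), [np.float64(37.9), np.float64(142.3)], 7.61, array([325.8, 233.4]))
0.072 (array([0.55604608, 0.23640056]), [np.float64(37.1), np.float64(139.6)], 7.61, array([325.8, 233.4]))
0.077 (array([0.55461566, 0.23612357]), [np.float64(36.4), np.float64(136.9)], 7.61, array([325.8, 233.4]))
[211.3 173.1] 1242 [0.5226 0.1375 0.052 ]
[219.3 277.2] 1189 [0.6081 0.1494 0.052 ]
t 10.12 p [0.5555 0.232  0.1491] psi 97.85 tilt [-0.0024 -0.0031] w 0.0549 F [-0.1 -0.3  0.4] J [ 17. -80.]
rx -9.35 then ty 0.2325 tz -0.3441 tx 0.0091
level: ry -0.16 rz -0.16
```

Plain_a is resting at the deck level: its length reads 139.6 mm at z = 0.072. It is centred to within about 2 mm. Next is plain_b.

```bash
python3 -m pendant '[{"tx":0,"ty":0,"tz":0,"rx":-5,"ry":0,"rz":0,"fingers":0.055},{"tx":0,"ty":0.021,"tz":-0.031,"rx":-4.3,"ry":0,"rz":0,"fingers":0.055},{"tx":0,"ty":0.021,"tz":-0.031,"rx":0,"ry":0,"rz":0,"fingers":0.055},{"tx":0,"ty":0.021,"tz":-0.031,"rx":0,"ry":0,"rz":0,"fingers":0.055},{"tx":0,"ty":0.021,"tz":-0.031,"rx":0,"ry":0,"rz":0,"fingers":0.055}]'  >/dev/null; python3 -m pendant '[{"tx":0,"ty":0.021,"tz":-0.031,"rx":0,"ry":0,"rz":0,"fingers":0.055},{"tx":0,"ty":0.021,"tz":-0.031,"rx":0,"ry":0,"rz":0,"fingers":0.055},{"tx":0,"ty":0.021,"tz":-0.031,"rx":0,"ry":0,"rz":0,"fingers":0.055},{"tx":0,"ty":0.021,"tz":-0.031,"rx":0,"ry":0,"rz":0,"fingers":0.055},{"tx":0,"ty":0.021,"tz":-0.031,"rx":0,"ry":0,"rz":0,"fingers":0.055}]'  >/dev/null;python3 -m pendant '[{"tx":0,"ty":0.021,"tz":-0.031,"rx":0,"ry":0,"rz":0,"fingers":0.055},{"tx":0,"ty":0,"tz":0,"rx":0,"ry":0,"rz":0,"fingers":0.055},{"tx":0,"ty":0,"tz":0,"rx":0,"ry":0,"rz":0,"fingers":0.055}]'  >/dev/null
cat > look.py <<'E'
from plant import *
import cv2,pickle,sys
from h import *
n=sys.argv[1];c=capture("wrist");pickle.dump(c,open(n+".pkl","wb"));cv2.imwrite(f"pics/{n}.png",c["image"][:,:,::-1])
R["wood"]=((8,60,120),(22,190,255));R["black"]=((0,0,0),(180,90,62))
for z in map(float,sys.argv[3:]):
  for s in slats(c,sys.argv[2],z,(140,10,460,320)): print(z,s)
E
python3 look.py w7 wood .02;python3 plan.py .4351 -.1654 .11 107.2
```

```text
0.02 (array([ 0.43553662, -0.16594052]), [np.float64(28.4), np.float64(139.4)], 17.15, array([290.7, 221.1]))
0.02 (array([ 0.4466149 , -0.28689047]), [np.float64(5.9), np.float64(82.6)], 176.52, array([152. , 194.7]))
t 11.25 p [ 0.431  -0.1383  0.1269] psi 107.93 tilt [-0.035   0.0001] w 0.055 F [ 0.8  0.5 -0.8] J [ -24. -132.]
rx 0.73 then ty 0.0041 tz -0.0271 tx 0.0169
level: ry 0.62 rz -1.91
```

```bash
python3 -m pendant '[{"tx":0.01,"ty":0.004,"tz":-0.027,"rx":0.7,"ry":0.6,"rz":-1.9,"fingers":0.055},{"tx":0.02,"ty":0,"tz":0,"rx":0,"ry":0,"rz":0,"fingers":0.055},{"tx":0.02,"ty":0,"tz":0,"rx":0,"ry":0,"rz":0,"fingers":0.055},{"tx":0.02,"ty":0,"tz":0,"rx":0,"ry":0,"rz":0,"fingers":0.055}]'  >/dev/null; python3 plan.py .4355 -.1658 .006 107.15
```

```text
t 11.58 p [ 0.4403 -0.1629  0.0573] psi 107.59 tilt [ 0.0101 -0.0018] w 0.0549 F [ 0.4 -0.  -0.4] J [ -27. -135.]
rx 0.44 then ty 0.0055 tz -0.0013 tx 0.0513
level: ry -0.27 rz 0.52
```

```bash
python3 -m pendant '[{"tx":0.015,"ty":0.004,"tz":-0.001,"rx":0.4,"ry":-0.2,"rz":0.4,"fingers":0.055},{"tx":0.015,"ty":0,"tz":0,"rx":0,"ry":0,"rz":0,"fingers":0.055},{"tx":0.012,"ty":0,"tz":0,"rx":0,"ry":0,"rz":0,"fingers":0.055},{"tx":0.002,"ty":0,"tz":0,"rx":0,"ry":0,"rz":0,"fingers":0.055}]'  >/dev/null; python3 plan.py .4355 -.1658 .005 107.15
```

```text
t 11.92 p [ 0.4345 -0.1561  0.0041] psi 107.74 tilt [-0.0083  0.0072] w 0.0556 F [-0.8 -0.3 -0.4] J [ -27. -135.]
rx 0.59 then ty 0.0019 tz -0.0096 tx -0.0009
level: ry 0.54 rz -0.33
```

```bash
python3 -m pendant '[{"tx":0,"ty":0.002,"tz":-0.009,"rx":0.5,"ry":0.3,"rz":-0.2,"fingers":0.055},{"tx":0,"ty":0,"tz":0,"rx":0,"ry":0,"rz":0,"fingers":0.055}]'  >/dev/null; python3 plan.py .4355 -.1658 .005 107.15
```

```text
t 12.08 p [ 0.4352 -0.1628  0.0024] psi 107.49 tilt [-0.0062  0.0049] w 0.055 F [ 0.5 -0.7  0.2] J [ -28. -135.]
rx 0.34 then ty 0.0006 tz -0.0030 tx -0.0026
level: ry 0.38 rz -0.26
```

```bash
python3 -m pendant '[{"tx":-0.002,"ty":0,"tz":-0.003,"rx":0.3,"ry":0.3,"rz":-0.2,"fingers":0.055},{"tx":0,"ty":0,"tz":0,"rx":0,"ry":0,"rz":0,"fingers":0.015},{"tx":0,"ty":0,"tz":0,"rx":0,"ry":0,"rz":0,"fingers":0.015},{"tx":0,"ty":0,"tz":0,"rx":0,"ry":0,"rz":0,"fingers":0.015},{"tx":0,"ty":0,"tz":0,"rx":0,"ry":0,"rz":0,"fingers":0.015}]' 25 >/dev/null;python3 plan.py .4355 -.1658 .005 107.15
python3 -m pendant '[{"tx":0,"ty":0,"tz":0,"rx":0,"ry":0,"rz":0,"fingers":0.015},{"tx":0,"ty":0,"tz":0,"rx":0,"ry":0,"rz":0,"fingers":0.015},{"tx":0,"ty":0,"tz":0,"rx":0,"ry":0,"rz":0,"fingers":0.015},{"tx":0,"ty":0,"tz":0,"rx":0,"ry":0,"rz":0,"fingers":0.015}]' 25 |grep -E "pos|force|wid"
python3 -m pendant '[{"tx":-0.01,"ty":0,"tz":0,"rx":0,"ry":0,"rz":0,"fingers":0.015},{"tx":-0.03,"ty":0,"tz":0,"rx":0,"ry":0,"rz":0,"fingers":0.015},{"tx":-0.035,"ty":0,"tz":0,"rx":0,"ry":0,"rz":0,"fingers":0.015},{"tx":-0.035,"ty":0,"tz":0,"rx":0,"ry":0,"rz":0,"fingers":0.015},{"tx":-0.035,"ty":0,"tz":0,"rx":0,"ry":0,"rz":0,"fingers":0.015}]' 25 >/dev/null
python3 plan.py .5667 .1435 .14 97.9
```

```text
t 12.5 p [ 0.4392 -0.1666  0.0083] psi 107.2 tilt [ 0.0055 -0.0023] w 0.0321 F [-0.3  0.1 -0.7] J [ -28. -135.]
rx 0.05 then ty 0.0033 tz 0.0019 tx 0.0033
level: ry -0.22 rz 0.26
eef_pos: [0.4395, -0.167, 0.009]
wrist_force: [0.4, -0.3, -0.5]
grip_width: 0.0278
t 13.25 p [ 0.4315 -0.1631  0.1504] psi 107.15 tilt [-0.0152  0.0087] w 0.0279 F [ 0.5 -0.3 -0. ] J [ -28. -135.]
rx 9.25 then ty -0.1760 tz 0.2851 tx 0.0104
level: ry 0.73 rz -0.69
```

```bash
python3 -m pendant '[{"tx":0,"ty":0,"tz":0.02,"rx":5,"ry":0.5,"rz":-0.4,"fingers":0.015},{"tx":0,"ty":-0.02,"tz":0.03,"rx":4,"ry":0,"rz":0,"fingers":0.015},{"tx":0,"ty":-0.021,"tz":0.031,"rx":0,"ry":0,"rz":0,"fingers":0.015},{"tx":0,"ty":-0.021,"tz":0.031,"rx":0,"ry":0,"rz":0,"fingers":0.015},{"tx":0,"ty":-0.021,"tz":0.031,"rx":0,"ry":0,"rz":0,"fingers":0.015}]' 25 >/dev/null; python3 -m pendant '[{"tx":0,"ty":-0.021,"tz":0.031,"rx":0,"ry":0,"rz":0,"fingers":0.015},{"tx":0,"ty":-0.021,"tz":0.031,"rx":0,"ry":0,"rz":0,"fingers":0.015},{"tx":0,"ty":-0.021,"tz":0.031,"rx":0,"ry":0,"rz":0,"fingers":0.015},{"tx":0,"ty":-0.015,"tz":0.02,"rx":0,"ry":0,"rz":0,"fingers":0.015},{"tx":0,"ty":0,"tz":0,"rx":0,"ry":0,"rz":0,"fingers":0.015}]' 25 >/dev/null
python3 plan.py .5702 .1439 .08 97.9
```

```text
t 14.08 p [0.5629 0.1202 0.1722] psi 97.21 tilt [ 0.0256 -0.0098] w 0.0278 F [-1.  -0.4 -2.4] J [  7. -90.]
rx -0.69 then ty -0.0105 tz 0.0225 tx 0.0922
level: ry -0.74 rz 1.39
```

```bash
python3 -m pendant '[{"tx":0.02,"ty":-0.01,"tz":0.022,"rx":-0.7,"ry":-0.6,"rz":1.2,"fingers":0.015},{"tx":0.025,"ty":0,"tz":0,"rx":0,"ry":0,"rz":0,"fingers":0.015},{"tx":0.025,"ty":0,"tz":0,"rx":0,"ry":0,"rz":0,"fingers":0.015},{"tx":0.01,"ty":0,"tz":0,"rx":0,"ry":0,"rz":0,"fingers":0.015}]' 25 >/dev/null
python3 plan.py .5702 .1439 .08 97.9
python3 -m pendant '[{"tx":0,"ty":0,"tz":0,"rx":0,"ry":0,"rz":0,"fingers":0.015}]' 25 >/dev/null
python3 plan.py .5702 .1439 .08 97.9
```

```text
t 14.42 p [0.5745 0.1452 0.0968] psi 98.17 tilt [ 0.0134 -0.0018] w 0.0279 F [-0.7 -0.7 -0.7] J [  9. -89.]
rx 0.27 then ty 0.0045 tz -0.0007 tx 0.0168
level: ry -0.21 rz 0.75
t 14.5 p [0.5728 0.1444 0.0945] psi 98.15 tilt [ 0.0086 -0.0031] w 0.028 F [ 0.3 -0.6 -1. ] J [  9. -89.]
rx 0.25 then ty 0.0027 tz -0.0001 tx 0.0145
level: ry -0.24 rz 0.46
```

```bash
python3 -m pendant '[{"tx":0.01,"ty":0.002,"tz":0,"rx":0.2,"ry":-0.2,"rz":0.4,"fingers":0.015},{"tx":0.008,"ty":0,"tz":0,"rx":0,"ry":0,"rz":0,"fingers":0.015},{"tx":0.005,"ty":0,"tz":0,"rx":0,"ry":0,"rz":0,"fingers":0.015},{"tx":0.001,"ty":0,"tz":0,"rx":0,"ry":0,"rz":0,"fingers":0.015}]' 25 >/dev/null
python3 plan.py .5702 .1439 .062 97.9
```

```text
t 14.83 p [0.5719 0.1419 0.0725] psi 97.78 tilt [ 0.0049 -0.0004] w 0.0279 F [ 0.  -0.6 -0.9] J [  8. -89.]
rx -0.12 then ty 0.0014 tz 0.0022 tx 0.0105
level: ry -0.06 rz 0.28
```

```bash
python3 -m pendant '[{"tx":0.005,"ty":0.001,"tz":0.002,"rx":0,"ry":0,"rz":0.2,"fingers":0.015},{"tx":0.003,"ty":0,"tz":0,"rx":0,"ry":0,"rz":0,"fingers":0.015},{"tx":0.002,"ty":0,"tz":0,"rx":0,"ry":0,"rz":0,"fingers":0.015}]' 25 |grep -E "pos|force"
python3 -m pendant '[{"tx":0.002,"ty":0,"tz":0,"rx":0,"ry":0,"rz":0,"fingers":0.015},{"tx":0.002,"ty":0,"tz":0,"rx":0,"ry":0,"rz":0,"fingers":0.015}]' 25 |grep -E "pos|force";python3 plan.py .5702 .1439 .062 97.9
```

```text
eef_pos: [0.572, 0.1435, 0.064]
wrist_force: [0.2, 0.7, -0.1]
eef_pos: [0.5724, 0.1437, 0.0605]
wrist_force: [-4.5, -1.0, 10.5]
t 15.25 p [0.5724 0.1437 0.0605] psi 97.73 tilt [ 0.0064 -0.0002] w 0.0278 F [-4.5 -1.  10.5] J [  9. -89.]
rx -0.17 then ty 0.0022 tz 0.0005 tx -0.0015
level: ry -0.06 rz 0.36
```

```bash
python3 -m pendant '[{"tx":0,"ty":0,"tz":0,"rx":0,"ry":0,"rz":0,"fingers":0.055},{"tx":0,"ty":0,"tz":0,"rx":0,"ry":0,"rz":0,"fingers":0.055},{"tx":0,"ty":0,"tz":0,"rx":0,"ry":0,"rz":0,"fingers":0.055},{"tx":0,"ty":0,"tz":0,"rx":0,"ry":0,"rz":0,"fingers":0.055}]' 25 |grep -E "pos|force|wid"; python3 -m pendant '[{"tx":-0.01,"ty":0,"tz":0,"rx":0,"ry":0,"rz":0,"fingers":0.055},{"tx":-0.03,"ty":0,"tz":0,"rx":0,"ry":0,"rz":0,"fingers":0.055},{"tx":-0.03,"ty":0,"tz":0,"rx":0,"ry":0,"rz":0,"fingers":0.055},{"tx":-0.03,"ty":0,"tz":0,"rx":0,"ry":0,"rz":0,"fingers":0.055},{"tx":0,"ty":0,"tz":0,"rx":0,"ry":0,"rz":0,"fingers":0.055}]' 25  >/dev/null
python3 look.py w8 wood .072;python3 plan.py .5944 -.2941 .14 75.7
```

```text
eef_pos: [0.5732, 0.144, 0.0614]
wrist_force: [0.1, -0.4, 0.5]
grip_width: 0.0507
0.072 (array([0.56339709, 0.18494235]), [np.float64(129.5), np.float64(139.7)], 8.04, array([377.7, 218.6]))
t 16.05 p [0.5693 0.1436 0.1617] psi 97.76 tilt [-0.0016 -0.0014] w 0.0548 F [-0.7  0.2  0.1] J [  9. -89.]
rx 22.06 then ty -0.1324 tz -0.4179 tx 0.0217
level: ry -0.07 rz -0.10
```

View pics/w8.png

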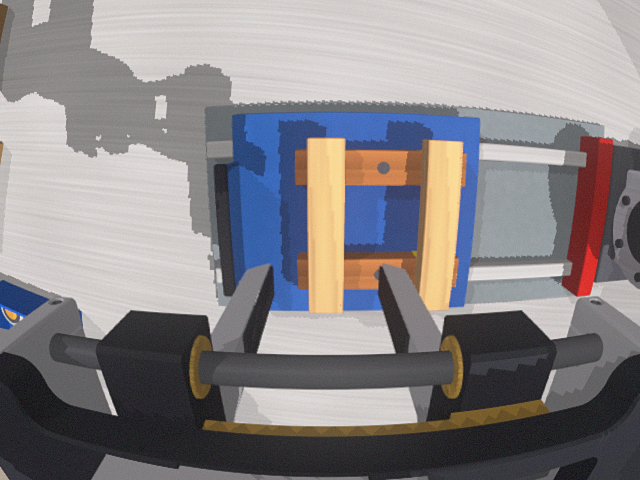

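Both plain slats lie parallel across the bearers, at columns 325 and 441, roughly 89 mm apart, with the marks covered. Next is the first rubber-faced slat.

```bash
python3 - <<'E'
import pickle;from h import *
c=pickle.load(open("w8.pkl","rb"));R["wood"]=((14,60,200),(24,138,255))
for s in slats(c,"wood",.072,(280,120,480,315)): print(s)
E
python3 -m pendant '[{"tx":0,"ty":0,"tz":-0.02,"rx":6,"ry":0,"rz":0,"fingers":0.055},{"tx":0,"ty":0,"tz":-0.03,"rx":6,"ry":0,"rz":0,"fingers":0.055},{"tx":0,"ty":0,"tz":-0.03,"rx":6,"ry":0,"rz":0,"fingers":0.055},{"tx":0,"ty":0,"tz":-0.03,"rx":4,"ry":0,"rz":0,"fingers":0.055},{"tx":0,"ty":-0.011,"tz":-0.035,"rx":0,"ry":0,"rz":0,"fingers":0.055}]' >/dev/null; python3 -m pendant '[{"tx":0,"ty":-0.011,"tz":-0.035,"rx":0,"ry":0,"rz":0,"fingers":0.055},{"tx":0,"ty":-0.011,"tz":-0.035,"rx":0,"ry":0,"rz":0,"fingers":0.055},{"tx":0,"ty":-0.011,"tz":-0.035,"rx":0,"ry":0,"rz":0,"fingers":0.055},{"tx":0,"ty":-0.011,"tz":-0.035,"rx":0,"ry":0,"rz":0,"fingers":0.055},{"tx":0,"ty":-0.011,"tz":-0.03,"rx":0,"ry":0,"rz":0,"fingers":0.055}]'  >/dev/null
python3 plan.py .5944 -.2941 .14 75.7
```

```text
(array([0.56927051, 0.14300969]), [np.float64(27.5), np.float64(139.5)], 7.82, array([325.7, 223.7]))
(array([0.55669879, 0.23236635]), [np.float64(27.6), np.float64(139.1)], 7.62, array([440.6, 222.6]))
t 16.88 p [ 0.571  -0.1849  0.1521] psi 75.48 tilt [-0.0131  0.0053] w 0.0548 F [ 1.  -0.3 -0.1] J [-23. -99.]
rx -0.22 then ty -0.0497 tz -0.1000 tx 0.0121
level: ry 0.10 rz -0.80
```

```bash
python3 -m pendant '[{"tx":0,"ty":-0.016,"tz":-0.033,"rx":-0.2,"ry":0,"rz":-0.8,"fingers":0.055},{"tx":0,"ty":-0.016,"tz":-0.033,"rx":0,"ry":0,"rz":0,"fingers":0.055},{"tx":0,"ty":-0.016,"tz":-0.03,"rx":0,"ry":0,"rz":0,"fingers":0.055},{"tx":0.01,"ty":0,"tz":0,"rx":0,"ry":0,"rz":0,"fingers":0.055},{"tx":0.01,"ty":0,"tz":0,"rx":0,"ry":0,"rz":0,"fingers":0.055}]'  >/dev/null
python3 look.py w9 black .02;python3 plan.py .5944 -.2941 .14 75.7
```

```text
0.02 (array([ 0.44907874, -0.30603238]), [np.float64(27.4), np.float64(87.5)], 176.7, array([273.7,  59.9]))
0.02 (array([ 0.59512842, -0.29436417]), [np.float64(27.0), np.float64(138.4)], 165.08, array([336.9, 225.7]))
0.02 (array([ 0.63446667, -0.36649387]), [np.float64(13.1), np.float64(53.6)], 142.13, array([263.9, 298.3]))
0.02 (array([ 0.66078821, -0.26881549]), [np.float64(13.6), np.float64(54.0)], 8.64, array([387.8, 298.8]))
0.02 (array([ 0.63329425, -0.46039499]), [np.float64(7.5), np.float64(70.3)], 79.14, array([168.7, 316.4]))
t 17.35 p [ 0.5892 -0.3016  0.122 ] psi 75.16 tilt [-0.0089  0.004 ] w 0.055 F [-0.7  0.4 -1.9] J [ -32. -107.]
rx -0.54 then ty -0.0032 tz 0.0086 tx -0.0180
level: ry 0.09 rz -0.55
```

```bash
python3 -m pendant '[{"tx":0.015,"ty":-0.003,"tz":0.008,"rx":-0.2,"ry":0,"rz":-0.5,"fingers":0.055},{"tx":0.02,"ty":0,"tz":0,"rx":0,"ry":0,"rz":0,"fingers":0.055},{"tx":0.02,"ty":0,"tz":0,"rx":0,"ry":0,"rz":0,"fingers":0.055},{"tx":0.02,"ty":0,"tz":0,"rx":0,"ry":0,"rz":0,"fingers":0.055},{"tx":0.002,"ty":0,"tz":0,"rx":0,"ry":0,"rz":0,"fingers":0.055}]'  >/dev/null;python3 plan.py .595 -.2943 .006 75.3
```

```text
t 17.77 p [ 0.5917 -0.2858  0.0383] psi 75.69 tilt [-0.0056  0.0071] w 0.0546 F [-0.4  0.5 -1. ] J [ -31. -107.]
rx 0.39 then ty -0.0054 tz -0.0074 tx 0.0323
level: ry 0.31 rz -0.41
```

```bash
python3 -m pendant '[{"tx":0.012,"ty":-0.005,"tz":-0.007,"rx":0.3,"ry":0.2,"rz":-0.3,"fingers":0.055},{"tx":0.012,"ty":0,"tz":0,"rx":0,"ry":0,"rz":0,"fingers":0.055},{"tx":0.006,"ty":0,"tz":0,"rx":0,"ry":0,"rz":0,"fingers":0.055},{"tx":0,"ty":0,"tz":0,"rx":0,"ry":0,"rz":0,"fingers":0.055}]'  >/dev/null;python3 plan.py .595 -.2943 .006 75.3
```

```text
t 18.1 p [ 0.5937 -0.2873  0.0059] psi 75.72 tilt [-0.0051  0.006 ] w 0.055 F [ 0.6  0.2 -0.7] J [ -31. -107.]
rx 0.42 then ty -0.0031 tz -0.0064 tx -0.0001
level: ry 0.26 rz -0.37
```

```bash
python3 -m pendant '[{"tx":0,"ty":-0.003,"tz":-0.007,"rx":0.5,"ry":0.2,"rz":-0.3,"fingers":0.055},{"tx":0,"ty":0,"tz":-0.002,"rx":0,"ry":0,"rz":0,"fingers":0.055},{"tx":0.001,"ty":0,"tz":0,"rx":0,"ry":0,"rz":0,"fingers":0.055}]'  >/dev/null;python3 plan.py .595 -.2943 .006 75.3
python3 -m pendant '[{"tx":0,"ty":0,"tz":0,"rx":0,"ry":0,"rz":0,"fingers":0.015},{"tx":0,"ty":0,"tz":0,"rx":0,"ry":0,"rz":0,"fingers":0.015},{"tx":0,"ty":0,"tz":0,"rx":0,"ry":0,"rz":0,"fingers":0.015},{"tx":0,"ty":0,"tz":0,"rx":0,"ry":0,"rz":0,"fingers":0.015},{"tx":0,"ty":0,"tz":0,"rx":0,"ry":0,"rz":0,"fingers":0.015}]' 25 >/dev/null
python3 -m pendant '[{"tx":0,"ty":0,"tz":0,"rx":0,"ry":0,"rz":0,"fingers":0.015},{"tx":0,"ty":0,"tz":0,"rx":0,"ry":0,"rz":0,"fingers":0.015},{"tx":0,"ty":0,"tz":0,"rx":0,"ry":0,"rz":0,"fingers":0.015}]' 25 |grep wid;python3 plan.py .595 -.2943 .006 75.3
python3 -m pendant '[{"tx":-0.01,"ty":0,"tz":0,"rx":0,"ry":0,"rz":0,"fingers":0.015},{"tx":-0.03,"ty":0,"tz":0,"rx":0,"ry":0,"rz":0,"fingers":0.015},{"tx":-0.035,"ty":0,"tz":0,"rx":0,"ry":0,"rz":0,"fingers":0.015},{"tx":-0.035,"ty":0,"tz":0,"rx":0,"ry":0,"rz":0,"fingers":0.015},{"tx":-0.035,"ty":0,"tz":0,"rx":0,"ry":0,"rz":0,"fingers":0.015}]' 25 >/dev/null
python3 plan.py .6051 .1943 .16 7.9
```

```text
t 18.35 p [ 0.5954 -0.2967  0.007 ] psi 75.28 tilt [ 0.0016 -0.0003] w 0.0552 F [ 0.2  0.3 -0.7] J [ -31. -107.]
rx -0.02 then ty 0.0010 tz 0.0022 tx 0.0010
level: ry 0.01 rz 0.09
grip_width: 0.0275
t 19.02 p [ 0.5967 -0.2982  0.0101] psi 75.21 tilt [ 0.0059 -0.0026] w 0.0275 F [-0.3 -0.2  0. ] J [ -31. -107.]
rx -0.09 then ty 0.0027 tz 0.0033 tx 0.0041
level: ry -0.06 rz 0.37
t 19.43 p [ 0.5896 -0.2939  0.1476] psi 75.21 tilt [-0.0177  0.0119] w 0.0274 F [ 0.2 -0.7 -0.5] J [ -31. -107.]
rx 67.31 then ty 0.4814 tz 0.0825 tx -0.0124
level: ry 0.40 rz -1.16
```

```bash
python3 -m pendant '[{"tx":-0.01,"ty":0,"tz":0,"rx":6.8,"ry":0,"rz":0,"fingers":0.015},{"tx":0,"ty":0,"tz":0,"rx":6.8,"ry":0,"rz":0,"fingers":0.015},{"tx":0,"ty":0,"tz":0,"rx":6.8,"ry":0,"rz":0,"fingers":0.015},{"tx":0,"ty":0,"tz":0,"rx":6.8,"ry":0,"rz":0,"fingers":0.015},{"tx":0,"ty":0,"tz":0,"rx":6.8,"ry":0,"rz":0,"fingers":0.015}]' 25 >/dev/null;python3 -m pendant '[{"tx":0,"ty":0,"tz":0,"rx":6.8,"ry":0,"rz":0,"fingers":0.015},{"tx":0,"ty":0,"tz":0,"rx":6.8,"ry":0,"rz":0,"fingers":0.015},{"tx":0,"ty":0,"tz":0,"rx":6.8,"ry":0,"rz":0,"fingers":0.015},{"tx":0,"ty":0,"tz":0,"rx":6.8,"ry":0,"rz":0,"fingers":0.015},{"tx":0,"ty":0,"tz":0,"rx":4,"ry":0,"rz":0,"fingers":0.015}]' 25 >/dev/null
python3 plan.py .6055 .1916 .16 7.9
```

```text
t 20.27 p [ 0.5948 -0.297   0.1835] psi 6.83 tilt [ 0.0098 -0.0055] w 0.0277 F [ 0.3  0.6 -0.4] J [-31. -38.]
rx -1.07 then ty 0.4825 tz 0.0777 tx 0.0235
level: ry 0.52 rz 0.38
```

```bash
python3 -m pendant '[{"tx":0,"ty":0.025,"tz":0.003,"rx":0,"ry":0.5,"rz":0.3,"fingers":0.015},{"tx":0,"ty":0.037,"tz":0.006,"rx":0,"ry":0,"rz":0,"fingers":0.015},{"tx":0,"ty":0.037,"tz":0.006,"rx":0,"ry":0,"rz":0,"fingers":0.015},{"tx":0,"ty":0.037,"tz":0.006,"rx":0,"ry":0,"rz":0,"fingers":0.015},{"tx":0,"ty":0.037,"tz":0.006,"rx":0,"ry":0,"rz":0,"fingers":0.015}]' 25 >/dev/null;python3 -m pendant '[{"tx":0,"ty":0.037,"tz":0.006,"rx":0,"ry":0,"rz":0,"fingers":0.015},{"tx":0,"ty":0.037,"tz":0.006,"rx":0,"ry":0,"rz":0,"fingers":0.015},{"tx":0,"ty":0.037,"tz":0.006,"rx":0,"ry":0,"rz":0,"fingers":0.015},{"tx":0,"ty":0.037,"tz":0.006,"rx":0,"ry":0,"rz":0,"fingers":0.015},{"tx":0,"ty":0.037,"tz":0.006,"rx":0,"ry":0,"rz":0,"fingers":0.015}]' 25 >/dev/null
python3 plan.py .6055 .1916 .16 7.9
python3 -m pendant '[{"tx":0,"ty":0.037,"tz":0.006,"rx":-1,"ry":0,"rz":0,"fingers":0.015},{"tx":0,"ty":0.025,"tz":0.006,"rx":0,"ry":0,"rz":0,"fingers":0.015},{"tx":0,"ty":0.01,"tz":0,"rx":0,"ry":0,"rz":0,"fingers":0.015},{"tx":0,"ty":0,"tz":0,"rx":0,"ry":0,"rz":0,"fingers":0.015}]' 25 >/dev/null
python3 plan.py .6055 .1916 .12 7.9
```

```text
t 21.1 p [0.6109 0.07   0.1883] psi 5.67 tilt [ 0.0054 -0.0064] w 0.0276 F [-0.4  0.8 -0.9] J [ 1. -4.]
rx -2.23 then ty 0.1212 tz 0.0113 tx 0.0283
level: ry 0.27 rz 0.39
t 21.43 p [0.6134 0.1547 0.1907] psi 7.3 tilt [ 0.0076 -0.0033] w 0.0277 F [ 0.9 -1.1 -0.2] J [9. 2.]
rx -0.60 then ty 0.0377 tz -0.0028 tx 0.0707
level: ry 0.41 rz 0.24
```

```bash
python3 -m pendant '[{"tx":0.01,"ty":0.025,"tz":-0.003,"rx":-0.6,"ry":0.4,"rz":0.2,"fingers":0.015},{"tx":0.02,"ty":0.012,"tz":0,"rx":0,"ry":0,"rz":0,"fingers":0.015},{"tx":0.02,"ty":0,"tz":0,"rx":0,"ry":0,"rz":0,"fingers":0.015},{"tx":0.02,"ty":0,"tz":0,"rx":0,"ry":0,"rz":0,"fingers":0.015},{"tx":0,"ty":0,"tz":0,"rx":0,"ry":0,"rz":0,"fingers":0.015}]' 25 >/dev/null
python3 plan.py .6055 .1916 .092 7.9
```

```text
t 21.85 p [0.6077 0.1852 0.1232] psi 7.64 tilt [ 0.0076 -0.0045] w 0.0278 F [-0.3  0.6 -0.3] J [12.  4.]
rx -0.26 then ty 0.0066 tz -0.0013 tx 0.0312
level: ry 0.40 rz 0.31
```

```bash
python3 -m pendant '[{"tx":0.012,"ty":0.006,"tz":-0.001,"rx":-0.2,"ry":0.3,"rz":0.3,"fingers":0.015},{"tx":0.01,"ty":0,"tz":0,"rx":0,"ry":0,"rz":0,"fingers":0.015},{"tx":0.006,"ty":0,"tz":0,"rx":0,"ry":0,"rz":0,"fingers":0.015},{"tx":0,"ty":0,"tz":0,"rx":0,"ry":0,"rz":0,"fingers":0.015}]' 25 >/dev/null
python3 plan.py .6055 .1916 .084 7.9
```

```text
t 22.18 p [0.6075 0.1866 0.0956] psi 7.53 tilt [ 0.0038 -0.0008] w 0.0279 F [-0.8  0.3 -1.1] J [12.  4.]
rx -0.37 then ty 0.0052 tz -0.0013 tx 0.0116
level: ry 0.21 rz 0.07
```

```bash
python3 -m pendant '[{"tx":0.004,"ty":0.006,"tz":-0.002,"rx":-0.4,"ry":0.2,"rz":0,"fingers":0.015},{"tx":0.004,"ty":0,"tz":0,"rx":0,"ry":0,"rz":0,"fingers":0.015},{"tx":0.001,"ty":0,"tz":0,"rx":0,"ry":0,"rz":0,"fingers":0.015}]' 25 >/dev/null
python3 plan.py .6055 .1916 .084 7.9
python3 -m pendant '[{"tx":0.002,"ty":0,"tz":0,"rx":0,"ry":0,"rz":0,"fingers":0.015},{"tx":0.002,"ty":0,"tz":0,"rx":0,"ry":0,"rz":0,"fingers":0.015}]' 25 |grep -E "pos|force"
```

```text
t 22.43 p [0.6059 0.1921 0.0877] psi 7.9 tilt [ 0.0032 -0.0008] w 0.0276 F [ 0.8  0.3 -2.5] J [13.  5.]
rx -0.00 then ty -0.0005 tz -0.0005 tx 0.0037
level: ry 0.17 rz 0.07
eef_pos: [0.6064, 0.1926, 0.0844]
wrist_force: [0.9, 0.1, 0.1]
```

```bash
python3 -m pendant '[{"tx":0.002,"ty":0,"tz":0,"rx":0,"ry":0,"rz":0,"fingers":0.015},{"tx":0.001,"ty":0,"tz":0,"rx":0,"ry":0,"rz":0,"fingers":0.015}]' 25 |grep -E "pos|force"
python3 -m pendant '[{"tx":0.001,"ty":0,"tz":0,"rx":0,"ry":0,"rz":0,"fingers":0.015},{"tx":0.001,"ty":0,"tz":0,"rx":0,"ry":0,"rz":0,"fingers":0.015}]' 25 |grep -E "pos|force"
```

```text
eef_pos: [0.6067, 0.1928, 0.0821]
wrist_force: [-2.3, 0.3, 2.7]
eef_pos: [0.6067, 0.1929, 0.0821]
wrist_force: [-2.2, -1.3, 5.3]
```

```bash
python3 -m pendant '[{"tx":0,"ty":0,"tz":0,"rx":0,"ry":0,"rz":0,"fingers":0.055},{"tx":0,"ty":0,"tz":0,"rx":0,"ry":0,"rz":0,"fingers":0.055},{"tx":0,"ty":0,"tz":0,"rx":0,"ry":0,"rz":0,"fingers":0.055},{"tx":0,"ty":0,"tz":0,"rx":0,"ry":0,"rz":0,"fingers":0.055}]' 25 |grep -E "pos|force|wid"; python3 -m pendant '[{"tx":-0.01,"ty":0,"tz":0,"rx":0,"ry":0,"rz":0,"fingers":0.055},{"tx":-0.03,"ty":0,"tz":0,"rx":0,"ry":0,"rz":0,"fingers":0.055},{"tx":-0.03,"ty":0,"tz":0,"rx":0,"ry":0,"rz":0,"fingers":0.055},{"tx":-0.03,"ty":0,"tz":0,"rx":0,"ry":0,"rz":0,"fingers":0.055},{"tx":0,"ty":0,"tz":0,"rx":0,"ry":0,"rz":0,"fingers":0.055}]' 25  >/dev/null
python3 look.py w10 black .092;python3 plan.py .4219 -.3043 .16 86.75
```

```text
eef_pos: [0.6076, 0.193, 0.0819]
wrist_force: [-0.1, -0.6, -0.7]
grip_width: 0.0508
0.092 (array([0.60637311, 0.19515752]), [np.float64(27.5), np.float64(138.6)], 97.83, array([328.1, 222.4]))
0.092 (array([0.56483667, 0.13324785]), [np.float64(12.4), np.float64(51.2)], 74.91, array([263.9, 299. ]))
0.092 (array([0.66048102, 0.14695354]), [np.float64(12.6), np.float64(51.4)], 118.6, array([387.6, 298.6]))
0.092 (array([0.48168939, 0.09960381]), [np.float64(7.2), np.float64(67.3)], 11.99, array([168.8, 316.5]))
t 23.73 p [0.6038 0.1922 0.18  ] psi 7.94 tilt [-0.0026 -0.0023] w 0.0551 F [-0.2  0.4  0.3] J [13.  5.]
rx -78.81 then ty 0.1535 tz -0.5061 tx 0.0200
level: ry -0.17 rz 0.11
```

View pics/w10.png

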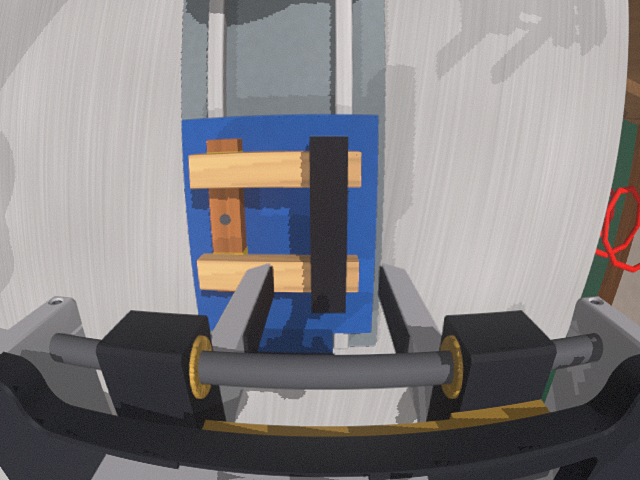

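The first rubber-faced slat, at (328,222), lies over bearer_b, about 1.5 mm from its place. Next is the second one.

```bash
python3 -m pendant '[{"tx":0,"ty":-0.03,"tz":0,"rx":-6.9,"ry":0,"rz":0,"fingers":0.055},{"tx":0,"ty":-0.03,"tz":0,"rx":-6.9,"ry":0,"rz":0,"fingers":0.055},{"tx":0,"ty":-0.03,"tz":0,"rx":-6.9,"ry":0,"rz":0,"fingers":0.055},{"tx":0,"ty":-0.03,"tz":-0.01,"rx":-6.9,"ry":0,"rz":0,"fingers":0.055},{"tx":0,"ty":-0.02,"tz":-0.02,"rx":-6.9,"ry":0,"rz":0,"fingers":0.055}]' >/dev/null
python3 -m pendant '[{"tx":0,"ty":-0.02,"tz":-0.02,"rx":-6.9,"ry":0,"rz":0,"fingers":0.055},{"tx":0,"ty":-0.01,"tz":-0.03,"rx":-6.9,"ry":0,"rz":0,"fingers":0.055},{"tx":0,"ty":0,"tz":-0.03,"rx":-6.9,"ry":0,"rz":0,"fingers":0.055},{"tx":0,"ty":0,"tz":-0.03,"rx":-6.9,"ry":0,"rz":0,"fingers":0.055},{"tx":0,"ty":0,"tz":-0.03,"rx":-6.9,"ry":0,"rz":0,"fingers":0.055}]' >/dev/null
python3 plan.py .4219 -.3043 .16 86.75
```

```text
t 24.57 p [ 0.5749 -0.0966  0.1674] psi 79.66 tilt [-0.018   0.0026] w 0.0549 F [ 0.8 -0.2  0.9] J [-15. -95.]
rx -7.09 then ty 0.1410 tz -0.2160 tx 0.0074
level: ry -0.04 rz -1.04
```

```bash
python3 -m pendant '[{"tx":0,"ty":0.015,"tz":-0.03,"rx":-4,"ry":0,"rz":-1,"fingers":0.055},{"tx":0,"ty":0.02,"tz":-0.03,"rx":-3,"ry":0,"rz":0,"fingers":0.055},{"tx":0,"ty":0.021,"tz":-0.031,"rx":0,"ry":0,"rz":0,"fingers":0.055},{"tx":0,"ty":0.021,"tz":-0.031,"rx":0,"ry":0,"rz":0,"fingers":0.055},{"tx":0,"ty":0.021,"tz":-0.031,"rx":0,"ry":0,"rz":0,"fingers":0.055}]' >/dev/null
python3 -m pendant '[{"tx":0,"ty":0.021,"tz":-0.031,"rx":0,"ry":0,"rz":0,"fingers":0.055},{"tx":0,"ty":0.015,"tz":-0.02,"rx":0,"ry":0,"rz":0,"fingers":0.055},{"tx":0.01,"ty":0,"tz":0,"rx":0,"ry":0,"rz":0,"fingers":0.055},{"tx":0,"ty":0,"tz":0,"rx":0,"ry":0,"rz":0,"fingers":0.055}]' >/dev/null
python3 look.py w11 black .02;python3 plan.py .4219 -.3043 .11 86.75
```

```text
0.02 (array([ 0.42204178, -0.30480426]), [np.float64(26.7), np.float64(138.4)], 176.83, array([321.3, 233.7]))
0.02 (array([ 0.47317004, -0.35781915]), [np.float64(14.4), np.float64(57.1)], 153.57, array([263.9, 298.3]))
0.02 (array([ 0.47893268, -0.24954837]), [np.float64(14.1), np.float64(57.2)], 17.48, array([387.7, 298.6]))
0.02 (array([ 0.49158786, -0.45538022]), [np.float64(8.0), np.float64(74.6)], 90.68, array([169. , 316.4]))
t 25.37 p [ 0.4106 -0.301   0.1455] psi 86.91 tilt [-0.0158  0.0057] w 0.0547 F [-1.3  0.4 -0. ] J [ -42. -129.]
rx 0.16 then ty -0.0115 tz -0.0027 tx 0.0355
level: ry 0.28 rz -0.92
```

```bash
python3 -m pendant '[{"tx":0.015,"ty":-0.011,"tz":-0.003,"rx":0.1,"ry":0.2,"rz":-0.8,"fingers":0.055},{"tx":0.022,"ty":0,"tz":0,"rx":0,"ry":0,"rz":0,"fingers":0.055},{"tx":0.022,"ty":0,"tz":0,"rx":0,"ry":0,"rz":0,"fingers":0.055},{"tx":0.022,"ty":0,"tz":0,"rx":0,"ry":0,"rz":0,"fingers":0.055},{"tx":0.02,"ty":0,"tz":0,"rx":0,"ry":0,"rz":0,"fingers":0.055}]'  >/dev/null;python3 plan.py .422 -.3047 .006 86.8
```

```text
t 25.78 p [ 0.4296 -0.302   0.046 ] psi 87.26 tilt [ 0.01   -0.0047] w 0.0548 F [-0.1 -0.5  0.4] J [ -41. -129.]
rx 0.46 then ty 0.0075 tz -0.0031 tx 0.0400
level: ry -0.24 rz 0.59
```

```bash
python3 -m pendant '[{"tx":0.014,"ty":0.006,"tz":-0.003,"rx":0.4,"ry":-0.2,"rz":0.5,"fingers":0.055},{"tx":0.012,"ty":0,"tz":0,"rx":0,"ry":0,"rz":0,"fingers":0.055},{"tx":0.01,"ty":0,"tz":0,"rx":0,"ry":0,"rz":0,"fingers":0.055},{"tx":0,"ty":0,"tz":0,"rx":0,"ry":0,"rz":0,"fingers":0.055}]'  >/dev/null;python3 plan.py .422 -.3047 .006 86.8
```

```text
t 26.12 p [ 0.4229 -0.2978  0.0019] psi 87.26 tilt [-0.0075  0.0081] w 0.0552 F [-0.2  0.2 -0. ] J [ -41. -129.]
rx 0.46 then ty 0.0005 tz -0.0070 tx -0.0041
level: ry 0.44 rz -0.45
```

```bash
python3 -m pendant '[{"tx":-0.003,"ty":0,"tz":-0.007,"rx":0.5,"ry":0.3,"rz":-0.3,"fingers":0.055},{"tx":0,"ty":0,"tz":-0.002,"rx":0,"ry":0,"rz":0,"fingers":0.055},{"tx":0.001,"ty":0,"tz":0,"rx":0,"ry":0,"rz":0,"fingers":0.055}]'  >/dev/null;python3 plan.py .422 -.3047 .006 86.8
python3 -m pendant '[{"tx":0,"ty":0,"tz":0,"rx":0,"ry":0,"rz":0,"fingers":0.015},{"tx":0,"ty":0,"tz":0,"rx":0,"ry":0,"rz":0,"fingers":0.015},{"tx":0,"ty":0,"tz":0,"rx":0,"ry":0,"rz":0,"fingers":0.015},{"tx":0,"ty":0,"tz":0,"rx":0,"ry":0,"rz":0,"fingers":0.015},{"tx":0,"ty":0,"tz":0,"rx":0,"ry":0,"rz":0,"fingers":0.015}]' 25 >/dev/null
python3 -m pendant '[{"tx":0,"ty":0,"tz":0,"rx":0,"ry":0,"rz":0,"fingers":0.015},{"tx":0,"ty":0,"tz":0,"rx":0,"ry":0,"rz":0,"fingers":0.015},{"tx":0,"ty":0,"tz":0,"rx":0,"ry":0,"rz":0,"fingers":0.015}]' 25 |grep wid;python3 plan.py .422 -.3047 .006 86.8
python3 -m pendant '[{"tx":-0.01,"ty":0,"tz":0,"rx":0,"ry":0,"rz":0,"fingers":0.015},{"tx":-0.03,"ty":0,"tz":0,"rx":0,"ry":0,"rz":0,"fingers":0.015},{"tx":-0.035,"ty":0,"tz":0,"rx":0,"ry":0,"rz":0,"fingers":0.015},{"tx":-0.035,"ty":0,"tz":0,"rx":0,"ry":0,"rz":0,"fingers":0.015},{"tx":-0.035,"ty":0,"tz":0,"rx":0,"ry":0,"rz":0,"fingers":0.015}]' 25 >/dev/null
python3 plan.py .5165 .182 .18 7.9
```

```text
t 26.37 p [ 0.4238 -0.3074  0.0052] psi 86.83 tilt [-0.0012  0.0011] w 0.0549 F [ 0.3 -0.8 -0.7] J [ -42. -129.]
rx 0.03 then ty 0.0019 tz 0.0026 tx -0.0008
level: ry 0.06 rz -0.07
grip_width: 0.0277
t 27.03 p [ 0.4255 -0.3096  0.0089] psi 86.76 tilt [ 0.004  -0.0034] w 0.0277 F [ 0.3  0.4 -0.6] J [ -42. -129.]
rx -0.04 then ty 0.0037 tz 0.0047 tx 0.0029
level: ry -0.18 rz 0.24
t 27.45 p [ 0.4192 -0.304   0.1494] psi 86.75 tilt [-0.0148  0.0137] w 0.0277 F [ 0.6 -0.3 -0.3] J [ -42. -129.]
rx 78.85 then ty 0.4680 tz 0.1632 tx -0.0306
level: ry 0.73 rz -0.89
```

```bash
python3 -m pendant '[{"tx":-0.02,"ty":0,"tz":0,"rx":6.8,"ry":0.5,"rz":-0.5,"fingers":0.015},{"tx":-0.01,"ty":0,"tz":0,"rx":6.8,"ry":0,"rz":0,"fingers":0.015},{"tx":0,"ty":0,"tz":0,"rx":6.8,"ry":0,"rz":0,"fingers":0.015},{"tx":0,"ty":0,"tz":0,"rx":6.8,"ry":0,"rz":0,"fingers":0.015},{"tx":0,"ty":0,"tz":0,"rx":6.8,"ry":0,"rz":0,"fingers":0.015}]' 25 >/dev/null;python3 -m pendant '[{"tx":0,"ty":0,"tz":0,"rx":6.8,"ry":0,"rz":0,"fingers":0.015},{"tx":0,"ty":0,"tz":0,"rx":6.8,"ry":0,"rz":0,"fingers":0.015},{"tx":0,"ty":0,"tz":0,"rx":6.8,"ry":0,"rz":0,"fingers":0.015},{"tx":0,"ty":0,"tz":0,"rx":6.8,"ry":0,"rz":0,"fingers":0.015},{"tx":0,"ty":0.01,"tz":0,"rx":6.8,"ry":0,"rz":0,"fingers":0.015}]' 25 >/dev/null
python3 plan.py .5165 .178 .18 7.9
python3 -m pendant '[{"tx":0,"ty":0.02,"tz":0.01,"rx":6,"ry":0,"rz":0,"fingers":0.015},{"tx":0,"ty":0.035,"tz":0.012,"rx":3,"ry":0,"rz":0,"fingers":0.015},{"tx":0,"ty":0.035,"tz":0.012,"rx":0,"ry":0,"rz":0,"fingers":0.015},{"tx":0,"ty":0.035,"tz":0.012,"rx":0,"ry":0,"rz":0,"fingers":0.015},{"tx":0,"ty":0.035,"tz":0.012,"rx":0,"ry":0,"rz":0,"fingers":0.015}]' 25 >/dev/null
python3 plan.py .5165 .178 .18 7.9
```

```text
t 28.28 p [ 0.4199 -0.2995  0.2037] psi 15.48 tilt [ 0.0168 -0.0189] w 0.0276 F [-0.  -0.5 -1. ] J [-42. -57.]
rx 7.58 then ty 0.4597 tz 0.1613 tx 0.0237
level: ry 0.64 rz 1.30
t 28.7 p [ 0.4549 -0.1331  0.204 ] psi 4.93 tilt [ 0.0182 -0.0232] w 0.0276 F [ 0.8 -0.4 -0.2] J [-23. -28.]
rx -2.97 then ty 0.2997 tz 0.1038 tx 0.0240
level: ry 0.92 rz 1.41
```

```bash
python3 -m pendant '[{"tx":0,"ty":0.034,"tz":0.012,"rx":-3,"ry":0.9,"rz":1.4,"fingers":0.015},{"tx":0,"ty":0.034,"tz":0.012,"rx":0,"ry":0,"rz":0,"fingers":0.015},{"tx":0,"ty":0.034,"tz":0.012,"rx":0,"ry":0,"rz":0,"fingers":0.015},{"tx":0,"ty":0.034,"tz":0.012,"rx":0,"ry":0,"rz":0,"fingers":0.015},{"tx":0,"ty":0.034,"tz":0.012,"rx":0,"ry":0,"rz":0,"fingers":0.015}]' 25 >/dev/null; python3 -m pendant '[{"tx":0,"ty":0.034,"tz":0.012,"rx":0,"ry":0,"rz":0,"fingers":0.015},{"tx":0,"ty":0.034,"tz":0.01,"rx":0,"ry":0,"rz":0,"fingers":0.015},{"tx":0,"ty":0.025,"tz":0.005,"rx":0,"ry":0,"rz":0,"fingers":0.015},{"tx":0,"ty":0,"tz":0,"rx":0,"ry":0,"rz":0,"fingers":0.015},{"tx":0,"ty":0,"tz":0,"rx":0,"ry":0,"rz":0,"fingers":0.015}]' 25 >/dev/null
python3 plan.py .5165 .178 .12 7.9
```

```text
t 29.53 p [0.5054 0.1604 0.2113] psi 8.62 tilt [0.0077 0.0017] w 0.0277 F [ 0.2 -0.7  0.3] J [11.  3.]
rx 0.72 then ty 0.0160 tz 0.0134 tx 0.0913
level: ry 0.45 rz -0.03
```

```bash
python3 -m pendant '[{"tx":0.01,"ty":0.016,"tz":0.013,"rx":0.7,"ry":0.4,"rz":0,"fingers":0.015},{"tx":0.025,"ty":0.003,"tz":0,"rx":0,"ry":0,"rz":0,"fingers":0.015},{"tx":0.025,"ty":0,"tz":0,"rx":0,"ry":0,"rz":0,"fingers":0.015},{"tx":0.02,"ty":0,"tz":0,"rx":0,"ry":0,"rz":0,"fingers":0.015},{"tx":0.01,"ty":0,"tz":0,"rx":0,"ry":0,"rz":0,"fingers":0.015}]' 25 >/dev/null
python3 plan.py .5165 .178 .095 7.9
python3 -m pendant '[{"tx":0,"ty":0,"tz":0,"rx":0,"ry":0,"rz":0,"fingers":0.015}]' 25 >/dev/null
python3 plan.py .5165 .178 .095 7.9
```

```text
t 29.95 p [0.5199 0.1777 0.1262] psi 7.64 tilt [0.014  0.0006] w 0.0279 F [ 0.  -0.3 -0.9] J [13.  5.]
rx -0.26 then ty 0.0008 tz -0.0033 tx 0.0312
level: ry 0.80 rz 0.07
t 30.03 p [0.5184 0.176  0.1239] psi 7.56 tilt [ 0.0093 -0.0009] w 0.0277 F [-1.7  0.5 -0.8] J [13.  5.]
rx -0.34 then ty 0.0022 tz -0.0016 tx 0.0289
level: ry 0.52 rz 0.12
```

```bash
python3 -m pendant '[{"tx":0.012,"ty":0.003,"tz":-0.001,"rx":-0.3,"ry":0.4,"rz":0.1,"fingers":0.015},{"tx":0.01,"ty":0,"tz":0,"rx":0,"ry":0,"rz":0,"fingers":0.015},{"tx":0.006,"ty":0,"tz":0,"rx":0,"ry":0,"rz":0,"fingers":0.015},{"tx":0,"ty":0,"tz":0,"rx":0,"ry":0,"rz":0,"fingers":0.015}]' 25 >/dev/null
python3 plan.py .5165 .178 .082 7.9
```

```text
t 30.37 p [0.5189 0.1769 0.0967] psi 7.68 tilt [0.006  0.0003] w 0.0274 F [-0.3 -0.2 -1. ] J [13.  5.]
rx -0.22 then ty 0.0014 tz -0.0022 tx 0.0147
level: ry 0.34 rz 0.03
```

```bash
python3 -m pendant '[{"tx":0.005,"ty":0.002,"tz":-0.003,"rx":-0.2,"ry":0.3,"rz":0,"fingers":0.015},{"tx":0.004,"ty":0,"tz":0,"rx":0,"ry":0,"rz":0,"fingers":0.015},{"tx":0.002,"ty":0,"tz":0,"rx":0,"ry":0,"rz":0,"fingers":0.015}]' 25 >/dev/null
python3 plan.py .5165 .178 .082 7.9
python3 -m pendant '[{"tx":0.002,"ty":0,"tz":0,"rx":0,"ry":0,"rz":0,"fingers":0.015},{"tx":0.001,"ty":0,"tz":0,"rx":0,"ry":0,"rz":0,"fingers":0.015}]' 25 |grep -E "pos|force"
```

```text
t 30.62 p [0.5167 0.1788 0.0866] psi 7.9 tilt [0.0037 0.0003] w 0.0279 F [-0.4 -0.3 -0.8] J [13.  5.]
rx -0.00 then ty -0.0007 tz -0.0003 tx 0.0046
level: ry 0.21 rz 0.01
eef_pos: [0.5168, 0.1791, 0.0836]
wrist_force: [-0.0, 0.6, -0.5]
```

```bash
python3 -m pendant '[{"tx":0.002,"ty":0,"tz":0,"rx":0,"ry":0,"rz":0,"fingers":0.015},{"tx":0.001,"ty":0,"tz":0,"rx":0,"ry":0,"rz":0,"fingers":0.015}]' 25 |grep -E "pos|force"
python3 -m pendant '[{"tx":0.001,"ty":0,"tz":0,"rx":0,"ry":0,"rz":0,"fingers":0.015},{"tx":0.001,"ty":0,"tz":0,"rx":0,"ry":0,"rz":0,"fingers":0.015}]' 25 |grep -E "pos|force"
```

```text
eef_pos: [0.517, 0.1793, 0.0808]
wrist_force: [-2.2, -0.7, 4.9]
eef_pos: [0.5171, 0.1793, 0.0808]
wrist_force: [-3.3, -0.5, 4.1]
```

```bash
python3 -m pendant '[{"tx":0,"ty":0,"tz":0,"rx":0,"ry":0,"rz":0,"fingers":0.055},{"tx":0,"ty":0,"tz":0,"rx":0,"ry":0,"rz":0,"fingers":0.055},{"tx":0,"ty":0,"tz":0,"rx":0,"ry":0,"rz":0,"fingers":0.055},{"tx":0,"ty":0,"tz":0,"rx":0,"ry":0,"rz":0,"fingers":0.055}]' 25 |grep -E "pos|force|wid"; python3 -m pendant '[{"tx":-0.01,"ty":0,"tz":0,"rx":0,"ry":0,"rz":0,"fingers":0.055},{"tx":-0.03,"ty":0,"tz":0,"rx":0,"ry":0,"rz":0,"fingers":0.055},{"tx":-0.03,"ty":0,"tz":0,"rx":0,"ry":0,"rz":0,"fingers":0.055},{"tx":-0.03,"ty":0,"tz":0,"rx":0,"ry":0,"rz":0,"fingers":0.055},{"tx":0,"ty":0,"tz":0,"rx":0,"ry":0,"rz":0,"fingers":0.055}]' 25  >/dev/null
python3 look.py w12 black .092;python3 plan.py .5888 -.016 .16 7.9
```

```text
eef_pos: [0.5181, 0.1795, 0.0813]
wrist_force: [-0.8, -0.3, -0.7]
grip_width: 0.0511
0.092 (array([0.51686859, 0.181995  ]), [np.float64(27.1), np.float64(137.9)], 97.71, array([328.1, 223.2]))
0.092 (array([0.60557111, 0.19513446]), [np.float64(28.4), np.float64(138.5)], 97.89, array([441.3, 225.6]))
0.092 (array([0.474922  , 0.11971709]), [np.float64(12.0), np.float64(51.2)], 75.9, array([263.9, 298.9]))
0.092 (array([0.57062238, 0.13277023]), [np.float64(12.6), np.float64(51.6)], 120.45, array([387.7, 299. ]))
0.092 (array([0.3916723 , 0.08578418]), [np.float64(7.2), np.float64(66.6)], 11.99, array([168.5, 316.5]))
t 31.92 p [0.5143 0.1786 0.1807] psi 7.93 tilt [-0.0026 -0.0012] w 0.0551 F [ 0.5 -1.1  0.2] J [13.  5.]
rx 0.03 then ty -0.2030 tz 0.0471 tx 0.0207
level: ry -0.16 rz 0.05
```

View pics/w12.png

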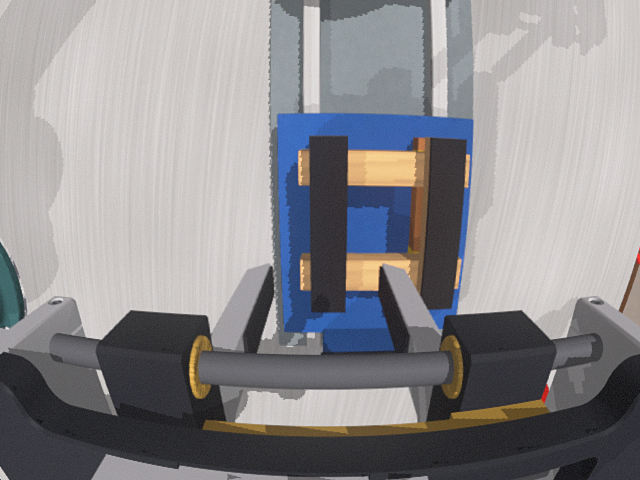

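The crib is complete: rubber-faced slats at (328,223) and (441,225) lie square across the plain ones, each within 2 mm of its place. Now I'll go behind the push plate.

```bash
python3 -m pendant '[{"tx":0,"ty":-0.025,"tz":0.006,"rx":0,"ry":0,"rz":0,"fingers":0.02},{"tx":0,"ty":-0.035,"tz":0.008,"rx":0,"ry":0,"rz":0,"fingers":0.02},{"tx":0,"ty":-0.035,"tz":0.008,"rx":0,"ry":0,"rz":0,"fingers":0.02},{"tx":0,"ty":-0.035,"tz":0.008,"rx":0,"ry":0,"rz":0,"fingers":0.02},{"tx":0,"ty":-0.035,"tz":0.008,"rx":0,"ry":0,"rz":0,"fingers":0.02}]' 25 >/dev/null; python3 -m pendant '[{"tx":0,"ty":-0.02,"tz":0.005,"rx":0,"ry":0,"rz":0,"fingers":0.02},{"tx":0,"ty":0,"tz":0,"rx":0,"ry":0,"rz":0,"fingers":0.02},{"tx":0,"ty":0,"tz":0,"rx":0,"ry":0,"rz":0,"fingers":0.02}]' 25  >/dev/null
python3 plan.py .587 0 .055 7.9
```

```text
t 32.58 p [ 0.5822 -0.0042  0.1728] psi 8.23 tilt [-0.0123  0.0011] w 0.0202 F [-0.1  0.7 -0.2] J [ -6. -14.]
rx 0.33 then ty 0.0035 tz 0.0054 tx 0.1178
level: ry -0.69 rz -0.16
```

```bash
python3 -m pendant '[{"tx":0.02,"ty":0,"tz":0.005,"rx":0.3,"ry":-0.6,"rz":-0.1,"fingers":0.02},{"tx":0.03,"ty":0,"tz":0,"rx":0,"ry":0,"rz":0,"fingers":0.02},{"tx":0.03,"ty":0,"tz":0,"rx":0,"ry":0,"rz":0,"fingers":0.02},{"tx":0.025,"ty":0,"tz":0,"rx":0,"ry":0,"rz":0,"fingers":0.02},{"tx":0.003,"ty":0,"tz":0,"rx":0,"ry":0,"rz":0,"fingers":0.02}]' 25 >/dev/null; python3 plan.py .5777 .064 .055 7.9
```

```text
t 33.0 p [0.5861 0.0018 0.0614] psi 8.13 tilt [0.0012 0.0032] w 0.02 F [-1.1  0.5 -0.8] J [ -5. -14.]
rx 0.23 then ty 0.0628 tz 0.0003 tx 0.0064
level: ry 0.10 rz -0.17
```

```bash
python3 -m pendant '[{"tx":0.004,"ty":0.015,"tz":0,"rx":0.2,"ry":0.1,"rz":-0.1,"fingers":0.02},{"tx":0.002,"ty":0.015,"tz":0,"rx":0,"ry":0,"rz":0,"fingers":0.02},{"tx":0,"ty":0.01,"tz":0,"rx":0,"ry":0,"rz":0,"fingers":0.02},{"tx":0,"ty":0.005,"tz":0,"rx":0,"ry":0,"rz":0,"fingers":0.02},{"tx":0,"ty":0.005,"tz":0,"rx":0,"ry":0,"rz":0,"fingers":0.02}]'|grep -E "pos|force"; python3 -m pendant '[{"tx":0,"ty":0.005,"tz":0,"rx":0,"ry":0,"rz":0,"fingers":0.02},{"tx":0,"ty":0.005,"tz":0,"rx":0,"ry":0,"rz":0,"fingers":0.02},{"tx":0,"ty":0.005,"tz":0,"rx":0,"ry":0,"rz":0,"fingers":0.02}]'|grep -E "pos|force"; python3 plan.py .5777 .064 .055 7.9
```

```text
eef_pos: [0.5754, 0.0564, 0.0541]
wrist_force: [1.1, -4.1, -3.3]
eef_pos: [0.5736, 0.0704, 0.0552]
wrist_force: [0.2, -3.8, -1.8]
t 33.67 p [0.5736 0.0704 0.0552] psi 8.13 tilt [-0.0047 -0.005 ] w 0.0203 F [ 0.2 -3.8 -1.8] J [ 2. -7.]
rx 0.23 then ty -0.0069 tz 0.0032 tx 0.0002
level: ry -0.31 rz 0.24
```

```bash
python3 -m pendant '[{"tx":0,"ty":0.006,"tz":0.001,"rx":0.1,"ry":-0.1,"rz":0.1,"fingers":0.02},{"tx":0,"ty":0.006,"tz":0,"rx":0,"ry":0,"rz":0,"fingers":0.02},{"tx":0,"ty":0.006,"tz":0,"rx":0,"ry":0,"rz":0,"fingers":0.02},{"tx":0,"ty":0.006,"tz":0,"rx":0,"ry":0,"rz":0,"fingers":0.02},{"tx":0,"ty":0.006,"tz":0,"rx":0,"ry":0,"rz":0,"fingers":0.02}]'|grep -E "pos|force"; python3 -m pendant '[{"tx":0,"ty":0.006,"tz":0.0,"rx":0.1,"ry":0,"rz":0,"fingers":0.02},{"tx":0,"ty":0.006,"tz":0,"rx":0,"ry":0,"rz":0,"fingers":0.02},{"tx":0,"ty":0.006,"tz":0,"rx":0,"ry":0,"rz":0,"fingers":0.02},{"tx":0,"ty":0.006,"tz":0,"rx":0,"ry":0,"rz":0,"fingers":0.02},{"tx":0,"ty":0.006,"tz":0,"rx":0,"ry":0,"rz":0,"fingers":0.02}]'|grep -E "pos|force"; python3 plan.py .57 .12 .055 7.9
python3 look.py w13 black .092
```

```text
eef_pos: [0.5698, 0.1008, 0.0553]
wrist_force: [-0.3, -3.9, -1.2]
eef_pos: [0.5652, 0.134, 0.0553]
wrist_force: [-0.2, -3.0, -0.5]
t 34.5 p [0.5652 0.134  0.0553] psi 7.83 tilt [-0.0042 -0.0053] w 0.0202 F [-0.2 -3.  -0.5] J [8. 0.]
rx -0.07 then ty -0.0145 tz 0.0029 tx 0.0003
level: ry -0.28 rz 0.26
0.092 (array([0.51179208, 0.22398633]), [np.float64(28.5), np.float64(63.7)], 98.03, array([221.9,  71.4]))
0.092 (array([0.59560297, 0.23558035]), [np.float64(19.1), np.float64(62.1)], 97.8, array([437.2,  84.3]))
0.092 (array([0.56929065, 0.14370648]), [np.float64(24.7), np.float64(62.4)], 8.61, array([338.5, 282.5]))
```

View pics/w13.png

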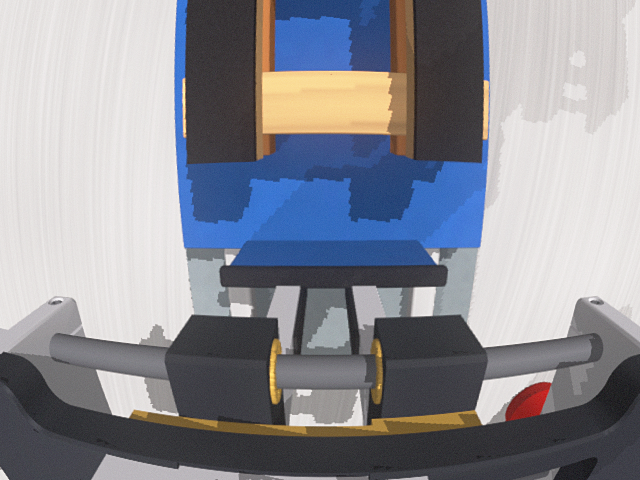

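The wrist view shows the crib intact and the fingers centred on the push plate (black edge at row 275). Continuing the push.

```bash
python3 -m pendant '[{"tx":0,"ty":0.005,"tz":0,"rx":0,"ry":-0.1,"rz":0.1,"fingers":0.02},{"tx":0,"ty":0.005,"tz":0,"rx":0,"ry":0,"rz":0,"fingers":0.02},{"tx":0,"ty":0.005,"tz":0,"rx":0,"ry":0,"rz":0,"fingers":0.02},{"tx":0,"ty":0.005,"tz":0,"rx":0,"ry":0,"rz":0,"fingers":0.02}]'|grep -E "pos|force"; python3 -m pendant '[{"tx":0,"ty":0.004,"tz":0.0,"rx":0,"ry":0,"rz":0,"fingers":0.02},{"tx":0,"ty":0.004,"tz":0,"rx":0,"ry":0,"rz":0,"fingers":0.02},{"tx":0,"ty":0.004,"tz":0,"rx":0,"ry":0,"rz":0,"fingers":0.02}]'|grep -E "pos|force"; python3 -m pendant '[{"tx":0,"ty":0.004,"tz":0.0,"rx":0,"ry":0,"rz":0,"fingers":0.02},{"tx":0,"ty":0.004,"tz":0,"rx":0,"ry":0,"rz":0,"fingers":0.02},{"tx":0,"ty":0.004,"tz":0,"rx":0,"ry":0,"rz":0,"fingers":0.02}]'|grep -E "pos|force"
```

```text
eef_pos: [0.5624, 0.1567, 0.0557]
wrist_force: [-0.6, -3.4, -1.0]
eef_pos: [0.5605, 0.1701, 0.0557]
wrist_force: [0.8, -2.8, -1.5]
eef_pos: [0.5587, 0.1832, 0.0556]
wrist_force: [0.3, -3.1, -1.3]
```

```bash
python3 -m pendant '[{"tx":0,"ty":0.003,"tz":0.0,"rx":0,"ry":0,"rz":0,"fingers":0.02},{"tx":0,"ty":0.003,"tz":0,"rx":0,"ry":0,"rz":0,"fingers":0.02}]'|grep -E "pos|force"; python3 -m pendant '[{"tx":0,"ty":0.003,"tz":0.0,"rx":0,"ry":0,"rz":0,"fingers":0.02},{"tx":0,"ty":0.003,"tz":0,"rx":0,"ry":0,"rz":0,"fingers":0.02}]'|grep -E "pos|force"; python3 -m pendant '[{"tx":0,"ty":0.003,"tz":0.0,"rx":0,"ry":0,"rz":0,"fingers":0.02},{"tx":0,"ty":0.003,"tz":0,"rx":0,"ry":0,"rz":0,"fingers":0.02}]'|grep -E "pos|force"
```

```text
eef_pos: [0.5584, 0.1853, 0.0558]
wrist_force: [0.8, -15.0, 1.4]
eef_pos: [0.5584, 0.185, 0.0559]
wrist_force: [0.8, -9.8, -0.1]
eef_pos: [0.5584, 0.1847, 0.056]
wrist_force: [0.2, -10.3, 0.7]
```

The carriage has stalled against the stop at 10–15 N. Backing off and checking.

```bash
python3 -m pendant '[{"tx":0,"ty":-0.01,"tz":0.0,"rx":0,"ry":0,"rz":0,"fingers":0.02},{"tx":0,"ty":-0.025,"tz":0,"rx":0,"ry":0,"rz":0,"fingers":0.02},{"tx":-0.01,"ty":-0.03,"tz":0,"rx":0,"ry":0,"rz":0,"fingers":0.02},{"tx":-0.03,"ty":-0.03,"tz":0,"rx":0,"ry":0,"rz":0,"fingers":0.02},{"tx":-0.035,"ty":-0.03,"tz":0,"rx":0,"ry":0,"rz":0,"fingers":0.02}]'>/dev/null; python3 -m pendant '[{"tx":-0.035,"ty":-0.03,"tz":0.0,"rx":0,"ry":0,"rz":0,"fingers":0.02},{"tx":-0.03,"ty":-0.02,"tz":0,"rx":0,"ry":0,"rz":0,"fingers":0.02},{"tx":0,"ty":0,"tz":0,"rx":0,"ry":0,"rz":0,"fingers":0.02},{"tx":0,"ty":0,"tz":0,"rx":0,"ry":0,"rz":0,"fingers":0.02}]'|grep -E "time|pos|force"
python3 - <<'E'
from plant import *
from h import *
t=capture("top");w=capture("wrist");s=capture("scene")
im=np.hstack([cv2.resize(t["image"][170:300,20:280],(520,260),interpolation=2),cv2.resize(s["image"][110:240,320:460],(280,260),interpolation=2)])
im=np.vstack([im,np.pad(cv2.resize(w["image"],(427,320)),((0,0),(0,373),(0,0)))])
cv2.imwrite("pics/end.png",im[:,:,::-1])
R["wood"]=((12,60,110),(24,150,255));R["black"]=((0,0,0),(180,90,45))
for b in blobs(t["image"],"black",150,roi=(95,190,240,275)): 
    q=np.array([onplane(t,p[0],.092)[:2] for p in b[3]],np.float32)*1000;print(cv2.minAreaRect(q),b[1],onplane(t,b[0],.092).round(4))
for b in blobs(t["image"],"wood",20,roi=(95,190,240,275)): print("wood",b[0],b[1],onplane(t,b[0],.072).round(4))
E
```

```text
time: 36.63
eef_pos: [0.5829, 0.0192, 0.2043]
wrist_force: [-0.1, -0.1, -0.6]
((564.6856689453125, 172.7423858642578), (24.125768661499023, 118.51649475097656), 89.85984802246094) 163 [0.5644 0.1734 0.092 ]
((589.043701171875, 325.8615417480469), (27.821138381958008, 137.7991485595703), 8.53278636932373) 433 [0.5877 0.326  0.092 ]
((515.761474609375, 422.2688903808594), (142.61715698242188, 13.484039306640625), 3.305612802505493) 152 [0.5053 0.4234 0.092 ]
((500.4132995605469, 312.4244689941406), (27.67965316772461, 139.96397399902344), 8.306304931640625) 456 [0.4986 0.3139 0.092 ]
wood [120.25 214.25] 20 [0.6036 0.372  0.072 ]
wood [154.9035533  234.29441624] 197 [0.5492 0.2736 0.072 ]
wood [122.15463918 238.30412371] 194 [0.5367 0.3632 0.072 ]
```

View pics/end.png

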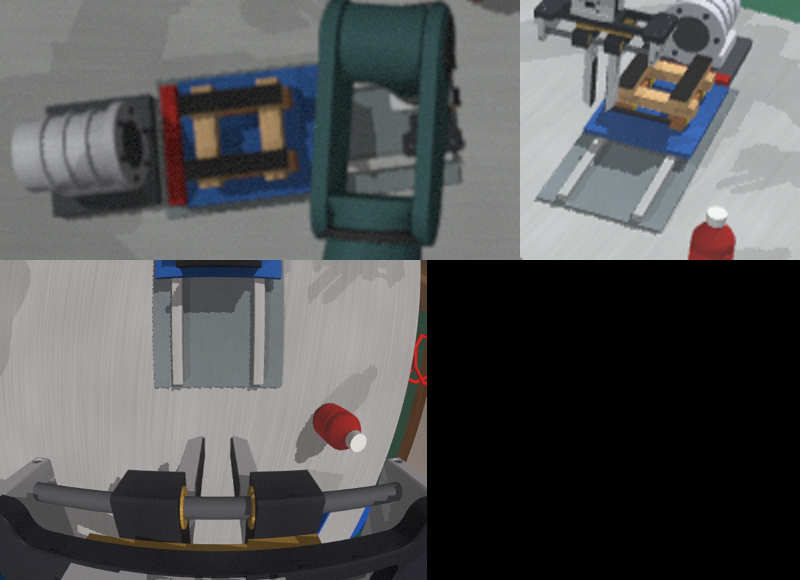

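The top crop shows the plate hard against the red stop with the crib square. The bottle stands upright and the arm is clear.

```bash
python3 -c "
from plant import *
print(sign_off())"
```

```text
the job is handed in; nothing more can be done
None
```

The crib is built and the carriage is home against the red stop. I handed the job in at about 37 s of the 72 s allowed; sign-off gives no verdict.

**What I did:** I laid the two plain slats over the yellow marks, then the two rubber-faced slats crosswise on top, rubber up, one above each bearer. I then pushed the carriage by its push plate, about 131 mm.

**Last checks:**
- **Slat positions:** Before the push, the wrist camera put every slat within about 3 mm and 1° of its place. After it, the top view showed all four had moved together by about 131 mm and were still square.
- **Carriage:** It stalled at the stop with 10–15 N on the wrist, and no gap to the stop was visible in the top view.
- **Bystanders:** The bottle stands upright in the last pictures. The bin is only partly in view and the mallet was not clearly in view; I did not re-measure any of the three, and no move was planned to touch them.

**What went wrong or disagreed:**
- **First grasp:** I lifted before the fingers had closed on the first slat. It had not moved, and the second try held.
- **Yellow-band height:** The top and scene cameras put the bands about 6 mm too low (46 mm instead of 52 mm). I worked at 52 mm, which matched the wrist camera to within 3 mm and the height at which the slats touched down.

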